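# Dock the temperature probe under the display hood

### The arm

A 6-joint arm with a two-finger parallel gripper is mounted at the origin on the work surface. World frame = base frame: x ahead of the robot, y to its left, z up, the work surface at z = 0. Lengths are in mm, angles in rad, forces in N, time in s.
With the tool pointing down it reaches from about 250 to 850 mm from the base axis. Payload 12.5 kg.
Tool frame: the origin (TCP) lies at the very end of the fingers, on their centre line; the grasp point (between the pads) lies 19 mm behind it; x points along the fingers, z is the direction in which the jaws open and shut, and the axes are right-handed (so a half turn about x gives the same grasp; the last joint's range is limited). The gripper opens to 93 mm and grips with 3 to 60 N. Pads are 15 mm wide; open, the fingers measure 128 mm over their backs; the gripper's body (75 mm by 188 mm) begins 65 mm behind the grasp point.
Start: joints at [1.035, 0.351, 1.652, -0, 1.139, -0.085], TCP at [239.595, 495.054, 218.633] pointing down, gripper open.
Joint ranges: [-2.75, 2.75], [-0.79, 2.1], [0.01, 2.65], [-1.57, 4.71], [0.07, 3.14], [-2.87, 2.87]. Speed limits (rad/s): [2.22, 2.22, 2.79, 3.14, 3.14, 3.14].

### API

Orientations are given as a unit quaternion [w, x, y, z].
In Python, from rig import robot gives the robot as it stands.
- The arm moves only by the tool carry_out, never from a script. Its argument "increments" is a list of rows, each an object with "linear": the shift along the tool's x, y, z in mm, a list of three; "rot": the turn, a rotation vector about the tool's x, y, z in degrees, a list of three; "jaw": the opening, from 0 (shut) to 1 (fully open). In form: [{"linear": [dx, dy, dz], "rot": [wx, wy, wz], "jaw": jaw}, ...]. A call has 1 to 12 rows; each row is the pose to reach, as a shift and turn from the pose measured when the call began, along the tool's axes at that moment; what a row does not reach only later rows make up. A row lasts 1/10 s, in which the tool goes at most 50 mm and 8.59 degrees, less where a joint would pass 70% of its speed; a pose out of reach is approached as far as the arm can. A call with a gripper value outside its range is refused whole. The fingers move at their own pace and stop on an object; "grip_force" is the grip in N (left out, the last holds). Time passes only in rows, so rows that repeat a pose let the fingers close. It gives the time, the measured TCP pose, the force and the opening at its end, in the units of the state.
- robot.read_state(): the state, without advancing time (a new reading comes with each control period).
- robot.snapshot(name): name is "side" or "top" or "wrist"; returns the picture (480x640x3 uint8, blue, green, red); there is no depth.
- robot.calibration(name): a dict with "K" (3x3 intrinsics, pixels), "R" (3x3) and "t" (3): a world point X has camera coordinates R X + t; the wrist camera has in their place "mount" (4x4, takes a point from camera to tool coordinates, whose origin is the TCP and whose axes are the tool frame's). Camera axes: x right, y down, z forward; pixel columns grow to the right and rows downward; lengths in mm; the calibration is good to about 2 mm. A picture is of the moment at which its call begins: read the wrist's pose just before it. calibration takes no time and is no camera call.
- robot.finish_job(): hands the job in, once; it reports no verdict.
Trained networks look in the newest picture that a camera, given by its name, has taken for a name from the list of things; names that differ only in an ending like _2 or _b are one class to them, and where a whole thing is asked for, a point or a joint stands for the part that bears it (a point fixed in the world has none). Each returns a list of dicts, best first, with "p" (0 to 1); they miss things now and then, are a little off and sometimes report something else, mostly with a low value. They report only what shows in the picture. A call takes as long as a camera call. They do not tell look-alikes from the thing itself.
- robot.look_for(name, camera): "extent" ([left, top, right, bottom] in pixels, round what is visible of it).
- robot.place_of(name, camera): "xy" ([column, row] in pixels: a listed point, or the origin of a listed thing).
The state is a dict: "time_s": time; "joints": joint angles; "dq": joint speeds; "joint_torque": joint torques, N m; "position": TCP position; "eef_rot": TCP orientation; "wrist_force": force on the tool from outside, world axes, zero at the start; "torque": the same for the moment, N m; "finger_gap": finger opening in mm.
Only numpy, scipy, OpenCV 4.12 (cv2) and the standard library are available. Lean on these libraries where they do the work, as an engineer would, in place of code of your own. Each camera call takes 0.05 s, during which the arm holds its last target. There are 200 camera calls.

### The job

Swing the flap off the meter dock's well, right over so that it stays open. Then draw the temperature probe out of its sloped rest and put it away in the well: the display hood hangs over the well, so lead the stem in at a tilt, straighten the probe, and lower it without dropping it until its collar sits flush on the block. Let go, leave the flap open and do not disturb the other things on the table.

Things in the scene. Friction and masses are not known exactly. Their poses are not given: they have to be found in the camera images.
- dock: Meter dock, fixed; its open front (-x) faces the robot, x points to its rear, y to its left seen from the robot, z up. Grey block 70 (x) x 72 (y) x 125 mm high with a vertical well in its top. Origin on the table under the well's axis, which is the block's centre. Two thin steel posts at the rear (x +80, y +-42 mm) carry the white display hood.
- hood_edge (a point): Middle of the lower front edge of the display hood that hangs over the well: 10 mm in front of the well's axis, 150 mm above the block's top. The hood is 110 mm wide (y), 24 thick and reaches 105 mm to the rear from here; nothing is overhead in front of it. Axes as the dock's.
- well_mouth (a point): Centre of the well's round mouth, in the plane of the block's top face, 125 mm above the table. Bore 38 mm diameter, straight, 118 mm deep. Axes as the dock's.
- flap (a joint): Flap over the well: 0 shut, 2.6 rad fully open (stop). White plate 68 x 68 x 6 mm on the block's top, hinged along the block's left (+y) upper edge, axis parallel to the dock's x; it swings up and over to the left. 70 g, light free hinge: below about 1.5 rad it falls shut, beyond that it falls open and stays.
- flap_grip (a point): Where to hold the flap: on the axis of its steel lever rod (12 mm diameter, parallel to the dock's x) that sticks out towards the robot from the flap's right part, to 90 mm in front of the well's axis. Flap shut, this point is 72 mm in front of the well's axis (37 mm in front of the block), 24 mm to its right, 7 mm above the block's top. It turns with the flap.
- flap_hinge (a point): Point on the flap's hinge axis, 60 mm from flap_grip and level with it in the dock's x; fixed to the dock. Axes as the dock's.
- probe: Temperature probe, 201 mm long, round, 110 g. Origin: centre of the underside of its black collar (48 mm diameter, 6 thick); z runs along it towards the handle end. Handle: black, 26 mm diameter, z +6 to +91 mm. Below the collar a rubber cone (34 mm diameter, 18 at z -15), then a 14 mm steel stem to z -110. At the start it sits in the rest's sleeve, handle up, leaning 35 degrees from vertical.
- probe_tip (a point): Centre of the stem's end, 110 mm below the collar's underside along the probe.
- rest: White probe rest, fixed: base plate 140 (x) x 80 x 12 mm with a sleeve (outside diameter 29, inside 20 mm) leaning 35 degrees from vertical towards the rest's +x, away from the robot; its mouth is at x -49 mm, 114 mm above the table. The stem sits about 95 mm deep and comes out along the sleeve. Origin on the table, at the middle of the plate's far (+x) edge.
- tub: Clear plastic tub, open, 68 mm across, 50 high, bystander. Origin at the centre of its underside.
- flavouring: Small amber bottle, 34 mm diameter, 85 high, bystander. Origin at the centre of its underside.
- jug: Glass jug, 132 mm across, 180 high, with a handle, bystander. Origin at the centre of its underside.
- water_bottle: Water bottle, 72 mm diameter, 200 high, bystander. Origin at the centre of its underside.
- spoon: Spoon lying on the table, bystander. Origin near its middle, on the underside.
- beaker: Glass beaker, 72 mm across, 95 high, bystander. Origin at the centre of its underside.
- eraser: Eraser 55 x 22 x 12 mm, bystander. Origin at the centre of its underside.
Mind the look-alikes: they are no part of the job. Of the things that look like the rest, take the one that is farthest to the robot's right at the start.

How it is judged:
By the outcome, as a careful person would: the job done as asked, in the order asked, and still so for the second after the job is handed in, with the robot touching nothing.
It also fails if it takes over 72 s, if anything falls off the work surface, if the arm or the gripper's body presses on something with over 40 N, if the wrist force passes 120 N, or if a joint passes its speed limit or range.

## Working session

There is one attempt and no reset: what is moved stays moved. The work goes in short steps, Python scripts to look and compute and a tool call to move; the robot and the scene stay as the last step left them, time stands still between calls to the robot, and variables do not carry over. Pictures are saved under pics/ and viewed, about 8 in all and at most 12, crops included, and the job is handed in when it is done.

Besides the shell and the picture viewer there is one more tool, called after ">>>" as name(argument=value, ...), one argument or row to a line, values as JSON. carry_out: Moves the arm, as the interface text tells. Its arguments: {"type":"object","properties":{"increments":{"type":"array"},"grip_force":{"type":"number"}},"required":["increments"]}

```bash
ls; mkdir -p pics; cat > h.py <<'E'
import numpy as np, cv2
from scipy.spatial.transform import Rotation as Rn
from rig import robot
def snap(c,fn=None):
    im=robot.snapshot(c)
    if fn: cv2.imwrite('pics/'+fn,im)
    return im
def cam(c,st=None):
    k=robot.calibration(c);K=np.array(k['K'],float)
    if 'R' in k: return K,np.array(k['R']),np.array(k['t']).ravel()
    st=st or robot.read_state();q=st['eef_rot'];T=np.eye(4)
    T[:3,:3]=Rn.from_quat([q[1],q[2],q[3],q[0]]).as_matrix();T[:3,3]=st['position']
    M=np.linalg.inv(T@np.array(k['mount']));return K,M[:3,:3],M[:3,3]
def ray(C,uv):
    K,R,t=C;d=R.T@np.linalg.solve(K,[uv[0],uv[1],1]);return -R.T@t,d/np.linalg.norm(d)
def atz(C,uv,z):
    o,d=ray(C,uv);return o+d*(z-o[2])/d[2]
def proj(C,X):
    K,R,t=C;p=K@(R@np.asarray(X,float)+t);return p[:2]/p[2]
def tri(rs):
    A=0;b=0
    for o,d in rs:
        P=np.eye(3)-np.outer(d,d);A=A+P;b=b+P@o
    X=np.linalg.solve(A,b);return X,[np.linalg.norm((np.eye(3)-np.outer(d,d))@(X-o)) for o,d in rs]
E
python3 - <<'E'
from h import *
np.set_printoptions(precision=1,suppress=True)
for c in ('side','top'):
    im=snap(c,c+'0.png');C=cam(c);print(c,'cam at',-C[1].T@C[2])
    for n in ['dock','hood_edge','well_mouth','flap_grip','flap_hinge','probe','probe_tip','rest','tub','flavouring','jug','water_bottle','spoon','beaker','eraser']:
        print(n,[(np.array(d['xy']).round(1).tolist(),round(d['p'],2)) for d in robot.place_of(n,c)][:5])
    for n in ['dock','probe','rest','flap']:
        print('ext',n,[(np.array(d['extent']).round().tolist(),round(d['p'],2)) for d in robot.look_for(n,c)][:5])
E
```

```text
pics
side cam at [ 219.1 1354.2  952.1]
dock [([302.7, 260.9], 0.6)]
hood_edge [([335.0, 383.7], 0.32)]
well_mouth [([304.2, 227.7], 0.6), ([303.2, 175.7], 0.53)]
flap_grip [([325.8, 221.4], 0.56), ([339.5, 380.4], 0.3), ([275.0, 283.2], 0.27)]
flap_hinge [([323.4, 228.9], 0.94)]
probe [([274.2, 285.2], 0.77)]
probe_tip []
rest [([266.8, 325.1], 0.91), ([351.3, 422.8], 0.8)]
tub [([358.3, 303.4], 0.71)]
flavouring [([254.7, 282.4], 0.5), ([303.5, 259.7], 0.48)]
jug [([259.8, 400.7], 0.69)]
water_bottle [([313.3, 220.0], 0.69)]
spoon [([386.4, 245.7], 0.48)]
beaker [([346.5, 225.1], 0.89)]
eraser [([336.9, 380.8], 0.68), ([258.8, 400.8], 0.4)]
ext dock [([261.0, 160.0, 329.0, 271.0], 0.81)]
ext probe [([250.0, 256.0, 289.0, 291.0], 0.64), ([350.0, 279.0, 372.0, 307.0], 0.5), ([243.0, 259.0, 257.0, 283.0], 0.18)]
ext rest [([267.0, 283.0, 322.0, 334.0], 0.9), ([348.0, 380.0, 423.0, 446.0], 0.79)]
ext flap [([287.0, 215.0, 332.0, 233.0], 0.96)]
top cam at [ 298.    16.6 1848.5]
dock [([370.4, 231.7], 0.87)]
hood_edge [([381.2, 220.3], 0.58)]
well_mouth [([372.4, 221.9], 0.91)]
flap_grip [([386.8, 243.5], 0.96)]
flap_hinge [([368.2, 248.6], 0.97)]
probe [([269.5, 230.8], 0.63)]
probe_tip []
rest [([172.2, 311.9], 0.72), ([368.9, 251.1], 0.72), ([268.0, 225.8], 0.65)]
tub [([317.3, 295.0], 0.71)]
flavouring [([324.0, 195.7], 0.58)]
jug [([186.7, 243.5], 0.56)]
water_bottle [([454.5, 222.6], 0.93)]
spoon [([424.0, 305.9], 0.83), ([372.5, 220.4], 0.43)]
beaker [([451.3, 265.3], 0.57)]
eraser [([215.7, 299.9], 0.47)]
ext dock [([350.0, 176.0, 402.0, 252.0], 0.6)]
ext probe [([256.0, 205.0, 275.0, 239.0], 0.52)]
ext rest [([256.0, 224.0, 288.0, 274.0], 0.76), ([158.0, 314.0, 188.0, 362.0], 0.74)]
ext flap [([362.0, 218.0, 394.0, 254.0], 0.75), ([320.0, 191.0, 329.0, 202.0], 0.54), ([349.0, 172.0, 402.0, 251.0], 0.45)]
```

```bash
python3 - <<'E'
from h import *
np.set_printoptions(precision=1,suppress=True)
a=cv2.imread('pics/side0.png')[130:460,200:460];b=cv2.imread('pics/top0.png')[150:380,140:480]
a=cv2.resize(a,None,fx=1.7,fy=1.7,interpolation=2);b=cv2.resize(b,None,fx=1.0,fy=1.0)
cv2.imwrite('pics/s1.png',cv2.resize(cv2.imread('pics/side0.png')[130:460,200:460],None,fx=1.8,fy=1.8,interpolation=2))
cv2.imwrite('pics/t1.png',cv2.resize(cv2.imread('pics/top0.png')[150:380,140:480],None,fx=2.3,fy=2.3,interpolation=2))
S,T=cam('side'),cam('top')
for n,s,t in [('well',(304.2,227.7),(372.4,221.9)),('grip',(325.8,221.4),(386.8,243.5)),('hinge',(323.4,228.9),(368.2,248.6)),('hood',(303.2,175.7),(381.2,220.3)),('probe',(274.2,285.2),(269.5,230.8)),('rest',(266.8,325.1),(268,225.8)),('dock',(302.7,260.9),(370.4,231.7))]:
    X,e=tri([ray(S,s),ray(T,t)]);print(n,X,np.array(e))
for uv,z in [((324,195.7),0),((317,295),0),((186.7,243.5),0),((454,222.6),0),((451,265),0),((172,312),0),((268,226),0)]: print(uv,atz(T,uv,z))
E
```

```text
well [ 594.5 -163.1  123.9] [9.2 9.2]
grip [ 533.2 -202.4  129.1] [4.9 4.9]
hinge [ 523.8 -146.4  133.5] [0.6 0.6]
hood [ 581.9 -168.5  285.5] [2.7 2.7]
probe [587.3 143.1 120.1] [5.6 5.6]
rest [616.5 155.1   2.4] [0.6 0.6]
dock [ 593.7 -166.9    6.6] [0.3 0.3]
(324, 195.7) [712.4 -22.9   0. ]
(317, 295) [397.5   3.8   0. ]
(186.7, 243.5) [564.4 410.5   0. ]
(454, 222.6) [ 620.2 -433.4    0. ]
(451, 265) [ 485.4 -417.5    0. ]
(172, 312) [351.5 451.9   0. ]
(268, 226) [616.8 155.4   0. ]
```

View pics/s1.png

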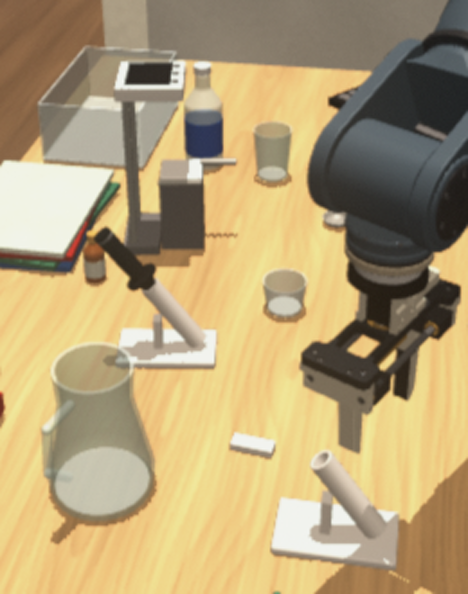

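View pics/t1.png

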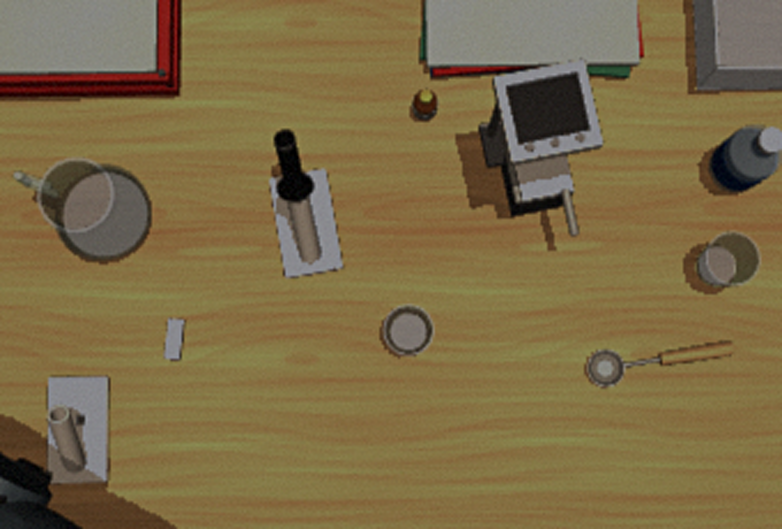

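Side crop: the dock is at (180,205), the rest holding the probe at (165,345), and an empty look-alike rest at (335,530). In the top crop, the probe's rest is at (305,225) and the empty one at (78,430). The top view has the robot's right on the image right, so the rest that holds the probe is the farthest right and the one meant. The dock is yawed by about +8°.

```bash
cat >> h.py <<'E'
from scipy.optimize import least_squares
def yawR(a): return Rn.from_euler('z',a).as_matrix()
DOCK={'well_mouth':(0,0,125),'flap_grip':(-72,-24,132),'flap_hinge':(-72,36,132),'hood_edge':(-10,0,275),'dock':(0,0,0)}
s35,c35=np.sin(np.radians(35)),np.cos(np.radians(35))
REST={'rest':(0,0,0),'probe':(-49+15*s35,0,114+15*c35)}
def fit(model,obs,x0):  # obs: (cam,name,uv)
    f=lambda p:np.concatenate([(proj(C,np.array([p[0],p[1],0])+yawR(p[2])@np.array(model[n],float))-uv)*w for C,n,uv,w in obs])
    r=least_squares(f,x0,loss='soft_l1',f_scale=2);return r.x,f(r.x).reshape(-1,2)
def mk(xdir,zdir):   # tool rotation from finger dir and jaw dir
    x=np.array(xdir,float);x/=np.linalg.norm(x);z=np.array(zdir,float);z-=x*(x@z);z/=np.linalg.norm(z)
    return np.column_stack([x,np.cross(z,x),z])
def cur():
    s=robot.read_state();q=s['eef_rot'];return np.array(s['position']),Rn.from_quat([q[1],q[2],q[3],q[0]]).as_matrix(),s
def go(p,R,lab=''):
    P,Q,s=cur();print(lab,'linear',(Q.T@(np.array(p)-P)).round(1).tolist(),'rot',np.degrees(Rn.from_matrix(Q.T@R).as_rotvec()).round(1).tolist())
E
python3 - <<'E'
from h import *
np.set_printoptions(precision=2,suppress=True)
S,T=cam('side'),cam('top')
o=[(S,'well_mouth',(304.2,227.7),1),(T,'well_mouth',(372.4,221.9),1),(S,'flap_grip',(325.8,221.4),1),(T,'flap_grip',(386.8,243.5),1),(S,'flap_hinge',(323.4,228.9),1),(T,'flap_hinge',(368.2,248.6),1),(T,'hood_edge',(381.2,220.3),1),(S,'dock',(302.7,260.9),1),(T,'dock',(370.4,231.7),1)]
d,e=fit(DOCK,o,[594,-167,.13]);print('dock',d,np.degrees(d[2]));print(e)
# rest: yaw from plate corners seen in top (crop/2.3+offset), at z=12
c=[atz(T,(140+u/2.3,150+v/2.3),12)[:2] for u,v in [(270,182),(327,170),(343,267),(286,277)]];print(np.array(c))
o=[(S,'rest',(266.8,325.1),1),(T,'rest',(268,225.8),1),(S,'probe',(274.2,285.2),1),(T,'probe',(269.5,230.8),1)]
r,e=fit(REST,o,[616,155,.17]);print('rest',r,np.degrees(r[2]),e)
P,Q,s=cur();print(P,Q,s['wrist_force'],s['time_s'],s['finger_gap']);print(robot.calibration('wrist')['mount'])
R=mk([0,0,-1],[-np.sin(d[2]),np.cos(d[2]),0]);R2=mk([0,0,-1],[np.sin(d[2]),-np.cos(d[2]),0])
# hover: TCP over 40mm in front of grip
p=np.array([d[0],d[1],0])+yawR(d[2])@[-90,-24,250]
go(p,R,'A');go(p,R2,'B')
E
```

```text
dock [ 596.96 -167.21    0.17] 9.823192643302232
[[-3.63 -1.49]
 [ 1.89  2.19]
 [-0.57 -1.1 ]
 [ 0.67  2.56]
 [ 1.42  0.99]
 [-0.86  1.2 ]
 [-0.52 -2.2 ]
 [-0.86  1.71]
 [-0.13 -0.79]]
[[605.25 187.73]
 [620.84 110.04]
 [487.63  89.17]
 [475.13 166.09]]
rest [619.92 154.84   0.27] 15.728083448104359 [[-1.4   0.51]
 [ 0.18 -0.77]
 [ 4.45 -1.33]
 [-0.8  -0.1 ]]
[239.59 495.05 218.63] [[-0.   -0.9   0.44]
 [-0.    0.44  0.9 ]
 [-1.    0.   -0.  ]] [-0.2   0.58  0.05] 2.0 93.04469417305747
[[  -0.     -0.26    0.97 -165.17]
 [  -0.     -0.97   -0.26   70.9 ]
 [   1.     -0.      0.      0.57]
 [   0.      0.      0.      1.  ]]
A linear [-31.4, -551.1, -512.3] rot [-35.7, -0.0, -0.0]
B linear [-31.4, -551.1, -512.3] rot [144.3, -0.0, 0.0]
```

>>> carry_out(
  increments=[
    {"linear":[-30,-50,-30],"rot":[-5,0,0],"jaw":1},
    {"linear":[-31,-100,-80],"rot":[-10,0,0],"jaw":1},
    {"linear":[-31,-140,-120],"rot":[-15,0,0],"jaw":1},
    {"linear":[-31,-180,-160],"rot":[-20,0,0],"jaw":1},
    {"linear":[-31,-220,-200],"rot":[-24,0,0],"jaw":1},
    {"linear":[-31,-260,-240],"rot":[-28,0,0],"jaw":1},
    {"linear":[-31,-300,-280],"rot":[-32,0,0],"jaw":1},
    {"linear":[-31,-340,-320],"rot":[-35,0,0],"jaw":1},
    {"linear":[-31,-380,-360],"rot":[-35.7,0,0],"jaw":1},
    {"linear":[-31,-420,-400],"rot":[-35.7,0,0],"jaw":1},
    {"linear":[-31,-460,-440],"rot":[-35.7,0,0],"jaw":1},
    {"linear":[-31,-500,-480],"rot":[-35.7,0,0],"jaw":1},
  ],
)

```text
time_s: 3.2
position: [447.9, -62.4, 249.9]
eef_rot: [-0.455, 0.541, -0.455, -0.541]
wrist_force: [0.9, 1.1, 0.4]
finger_gap: 93.5
```

```bash
python3 - <<'E'
from h import *
d=[596.96,-167.21,.1714]
R=mk([0,0,-1],[-np.sin(d[2]),np.cos(d[2]),0])
p=np.array([d[0],d[1],0])+yawR(d[2])@[-90,-24,250]
go(p,R,'A');s=robot.read_state();print(s['joints'],s['position'],s['eef_rot'],s['time_s'])
E
```

```text
A linear [-0.1, -38.9, -152.7] rot [0.0, -0.0, 0.0]
[-2.41567399e-01  1.35100714e-01  1.85164488e+00  1.15251960e-04
  1.15416316e+00 -1.98441952e+00] [447.91853811 -62.43687812 249.87625424] [-0.45534291  0.54130164 -0.45506231 -0.54090079] 3.2
```

>>> carry_out(
  increments=[
    {"linear":[0,-10,-40],"rot":[0,0,0],"jaw":1},
    {"linear":[0,-20,-80],"rot":[0,0,0],"jaw":1},
    {"linear":[0,-30,-120],"rot":[0,0,0],"jaw":1},
    {"linear":[0,-39,-153],"rot":[0,0,0],"jaw":1},
    {"linear":[0,-39,-153],"rot":[0,0,0],"jaw":1},
  ],
)

```text
time_s: 3.7
position: [513.4, -209.6, 249.5]
eef_rot: [-0.456, 0.541, -0.456, -0.54]
wrist_force: [0.2, 1.1, 0.1]
finger_gap: 93.0
```

```bash
python3 - <<'E'
from h import *
np.set_printoptions(precision=2,suppress=True)
P,Q,s=cur();C=cam('wrist',s);im=snap('wrist','w1.png');print(P,s['joints'],s['wrist_force'])
for n in DOCK: print(n,[(np.array(x['xy']).round(1).tolist(),round(x['p'],2)) for x in robot.place_of(n,'wrist')][:3],proj(C,np.array([596.96,-167.21,0])+yawR(.1714)@np.array(DOCK[n],float)))
E
```

```text
[ 513.39 -209.64  249.46] [-0.47  0.33  1.6  -0.    1.21 -2.21] [0.22 1.13 0.12]
well_mouth [([347.4, 322.7], 0.64), ([239.2, 52.7], 0.43)] [351.  322.2]
flap_grip [([325.9, 255.0], 0.64)] [325.71 251.69]
flap_hinge [] [394.68 251.52]
hood_edge [] [375.66 450.97]
dock [([341.9, 276.3], 0.82), ([430.1, 361.9], 0.3)] [343.05 274.22]
```

View pics/w1.png

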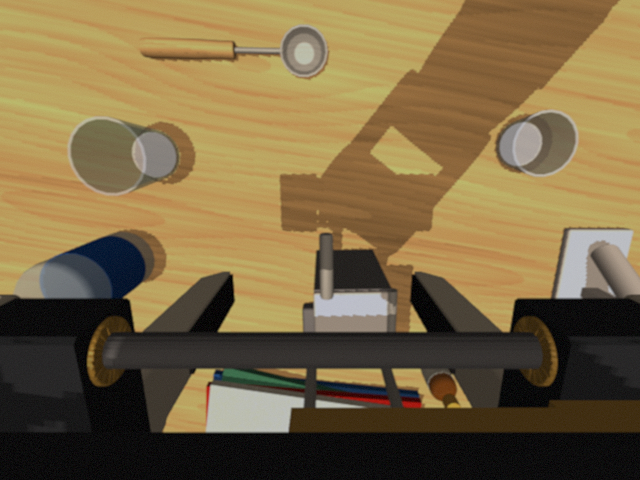

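The view is inverted, with the robot side at the top. The rod runs from (326,237) to (327,297) and the block's top front edge is near row 292. This agrees with the fit to about 3 px.

```bash
python3 - <<'E'
from h import *
np.set_printoptions(precision=2,suppress=True)
P,Q,s=cur();C=cam('wrist',s)
S,T=cam('side'),cam('top')
o=[(S,'well_mouth',(304.2,227.7),.5),(T,'well_mouth',(372.4,221.9),.5),(S,'flap_grip',(325.8,221.4),.7),(T,'flap_grip',(386.8,243.5),.7),(S,'flap_hinge',(323.4,228.9),.7),(T,'flap_hinge',(368.2,248.6),.7),(T,'hood_edge',(381.2,220.3),.7),(S,'dock',(302.7,260.9),.7),(T,'dock',(370.4,231.7),.7),
 (C,'flap_grip',(325.9,255),1),(C,'dock',(341.9,276.3),.7),(C,'well_mouth',(347.4,322.7),.7),(C,'tip',(326,235),1),(C,'mid',(327,292),.5)]
M=dict(DOCK,tip=(-90,-24,132),mid=(-40,-24,132))
d,e=fit(M,o,[597,-167,.17]);print(d,np.degrees(d[2]));print(e[-5:])
R=mk([0,0,-1],[-np.sin(d[2]),np.cos(d[2]),0])
for h in (60,-19): go(np.array([d[0],d[1],0])+yawR(d[2])@[-72,-24,132+h],R,h)
E
```

```text
[ 599.34 -164.19    0.15] 8.672986532054267
[[-0.56 -0.57]
 [-0.38  0.04]
 [ 0.92  1.55]
 [-0.16 -0.5 ]
 [-1.26 -1.82]]
60 linear [58.2, -20.3, 3.4] rot [1.2, -0.0, 0.1]
-19 linear [137.2, -20.2, 3.4] rot [1.2, -0.0, 0.1]
```

>>> carry_out(
  increments=[
    {"linear":[40,-20,3.4],"rot":[1.2,0,0],"jaw":1},
    {"linear":[80,-20,3.4],"rot":[1.2,0,0],"jaw":1},
    {"linear":[115,-20,3.4],"rot":[1.2,0,0],"jaw":0.7},
    {"linear":[135,-20,3.4],"rot":[1.2,0,0],"jaw":0.4},
    {"linear":[136,-20,3.4],"rot":[1.2,0,0],"jaw":0.3},
    {"linear":[136,-20,3.4],"rot":[1.2,0,0],"jaw":0.2},
    {"linear":[136,-20,3.4],"rot":[1.2,0,0],"jaw":0.2},
  ],
  grip_force=8,
)

```text
time_s: 4.7
position: [532.3, -198.9, 115.9]
eef_rot: [-0.461, 0.538, -0.46, -0.536]
wrist_force: [0.2, -0.7, 0.4]
finger_gap: 57.6
```

```bash
python3 - <<'E'
from h import *
im=snap('wrist','w2.png');P,Q,s=cur();print(P,s['finger_gap'],s['wrist_force'])
E
```

```text
[ 532.30073385 -198.95026324  115.83878097] 53.978041076797595 [-0.55237796  0.38483353 -1.23566049]
```

View pics/w2.png

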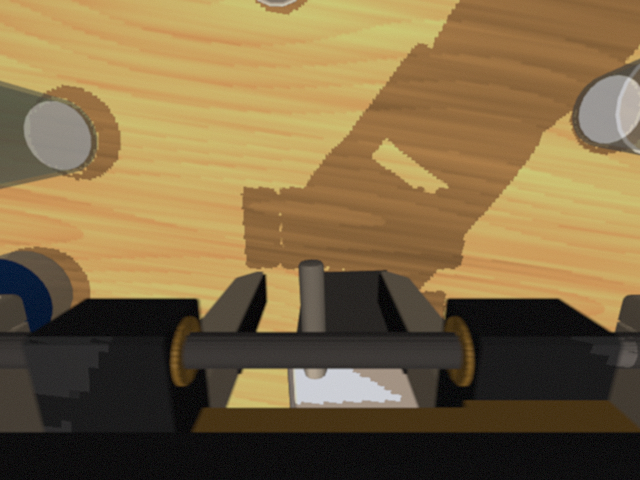

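The rod sits between the fingers, with its end at (312,263) against a finger centre of about column 322. I'll shift about 3 mm towards -y while closing.

>>> carry_out(
  increments=[
    {"linear":[0,0,-3],"rot":[0,0,0],"jaw":0.3},
    {"linear":[0,0,-3],"rot":[0,0,0],"jaw":0.2},
    {"linear":[0,0,-3],"rot":[0,0,0],"jaw":0},
    {"linear":[0,0,-3],"rot":[0,0,0],"jaw":0},
    {"linear":[0,0,-3],"rot":[0,0,0],"jaw":0},
    {"linear":[0,0,-3],"rot":[0,0,0],"jaw":0},
    {"linear":[0,0,-3],"rot":[0,0,0],"jaw":0},
  ],
  grip_force=8,
)

```text
time_s: 5.45
position: [532.9, -203.3, 116.2]
eef_rot: [-0.46, 0.539, -0.46, -0.535]
wrist_force: [-0.5, -8.6, 1.0]
finger_gap: 11.6
```

```bash
python3 - <<'E'
from h import *
P,Q,s=cur();print(P,s['finger_gap'],s['wrist_force'],s['joints'])
E
```

```text
[ 532.93442215 -203.28779113  116.1619484 ] 11.60300960027122 [-0.47614772 -8.62395001  0.97265776] [-4.45274376e-01  5.08372569e-01  1.69195593e+00 -1.91450271e-03
  9.36156460e-01 -2.16756231e+00]
```

>>> carry_out(
  increments=[
    {"linear":[-12,0,0],"rot":[0,0,0],"jaw":0},
    {"linear":[-23.4,0,4],"rot":[0,0,0],"jaw":0},
    {"linear":[-34,0,9.5],"rot":[0,0,0],"jaw":0},
    {"linear":[-43,0,17],"rot":[0,0,0],"jaw":0},
    {"linear":[-50.5,0,26.5],"rot":[0,0,0],"jaw":0},
    {"linear":[-56,0,37],"rot":[0,0,0],"jaw":0},
  ],
  grip_force=8,
)

```text
time_s: 6.05
position: [525.6, -165.4, 171.2]
eef_rot: [-0.46, 0.537, -0.461, -0.536]
wrist_force: [-4.6, 0.4, -9.0]
finger_gap: 11.4
```

```bash
python3 - <<'E'
from h import *
P,Q,s=cur();print(P,s['finger_gap'],s['wrist_force'])
# offset from grip start
print(Q.T@(P-np.array([532.9,-203.3,116.2])))
E
```

```text
[ 525.55962819 -165.38201617  171.22135412] 11.411852278724618 [-4.62341825  0.40886501 -9.03561179]
[-55.0938517    1.5063873   38.48898891]
```

>>> carry_out(
  increments=[
    {"linear":[-3,0,11],"rot":[0,0,0],"jaw":0},
    {"linear":[-3.5,0,23],"rot":[0,0,0],"jaw":0},
    {"linear":[-2,0,35],"rot":[0,0,0],"jaw":0},
    {"linear":[2,0,46.5],"rot":[0,0,0],"jaw":0},
    {"linear":[8,0,57],"rot":[0,0,0],"jaw":0},
    {"linear":[16,0,66],"rot":[0,0,0],"jaw":0},
    {"linear":[17,0,66],"rot":[0,0,0],"jaw":0},
  ],
  grip_force=8,
)

```text
time_s: 6.75
position: [515.2, -98.4, 153.1]
eef_rot: [0.46, -0.537, 0.46, 0.537]
wrist_force: [-3.0, 8.4, 6.5]
finger_gap: 11.8
```

```bash
python3 - <<'E'
from h import *
P,Q,s=cur();print(P,s['finger_gap'],s['wrist_force']);im=snap('side','s2.png')
cv2.imwrite('pics/s2c.png',cv2.resize(im[130:310,220:420],None,fx=3,fy=3,interpolation=2))
E
```

```text
[515.2324068  -98.37732609 153.08298479] 11.791890620917602 [-3.00476163  8.38227115  6.52648388]
```

View pics/s2c.png

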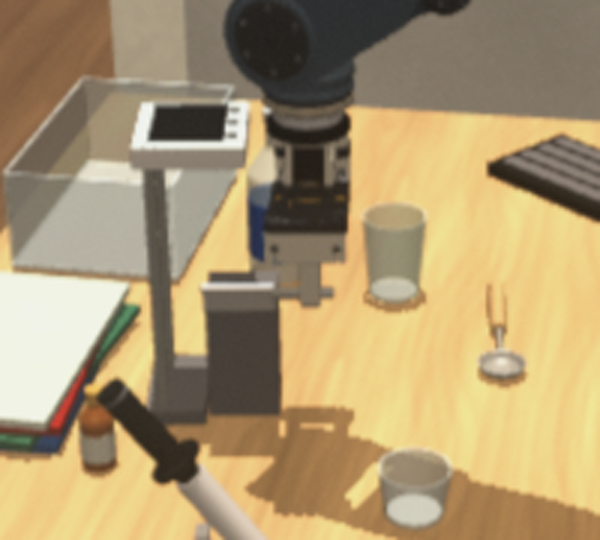

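The flap is swung over with the rod still gripped (gap 11.8, at (315,292) in the crop). Next I release and rise.

>>> carry_out(
  increments=[
    {"linear":[0,0,0],"rot":[0,0,0],"jaw":0.3},
    {"linear":[0,0,0],"rot":[0,0,0],"jaw":0.5},
    {"linear":[0,0,0],"rot":[0,0,0],"jaw":0.6},
    {"linear":[0,0,0],"rot":[0,0,0],"jaw":0.7},
    {"linear":[-25,0,0],"rot":[0,0,0],"jaw":0.8},
    {"linear":[-60,0,0],"rot":[0,0,0],"jaw":0.8},
    {"linear":[-100,20,0],"rot":[0,0,0],"jaw":0.8},
    {"linear":[-140,40,0],"rot":[0,0,0],"jaw":0.8},
    {"linear":[-150,40,0],"rot":[0,0,0],"jaw":0.8},
  ],
)

```text
time_s: 7.7
position: [475.8, -105.4, 307.7]
eef_rot: [-0.461, 0.538, -0.46, -0.535]
wrist_force: [1.2, -0.8, -0.2]
finger_gap: 73.8
```

```bash
cat >> h.py <<'E'
def grasp_pose(r,back,gz=52,ang=55):
    y=r[2];X=yawR(y);a=X@np.array([s35,0,c35]);o=np.array([r[0],r[1],0])+X@np.array(REST['probe'])
    t=np.radians(ang-35);x=X@np.array([np.sin(t),0,-np.cos(t)]);R=mk(x,X@[0,1,0])
    return o+a*gz+x*(19-back),R
E
python3 - <<'E'
from h import *
P,Q,s=cur();print(P,s['finger_gap'],s['wrist_force'],s['joints'])
r=[617,153,np.radians(10)]
p,R=grasp_pose(r,150);print(p);go(p,R)
snap('top');print(robot.look_for('flap','top')[:3],robot.place_of('flap_grip','top')[:2])
E
```

```text
[ 475.76456194 -105.41758777  307.74054084] 73.83768560553187 [ 1.15383078 -0.76317841 -0.19798906] [-3.13464725e-01  1.49104088e-01  1.68998619e+00 -2.83050986e-04
  1.29764138e+00 -2.03658421e+00]
[562.4662534  143.38422912 291.98292029]
 linear [15.7, -123.4, 232.8] rot [-1.2, -0.4, -19.8]
[{'extent': [342.9, 216.8, 356.9, 224.1], 'p': 0.51}] [{'xy': [266.2, 231.5], 'p': 0.74}]
```

>>> carry_out(
  increments=[
    {"linear":[0,-20,45],"rot":[0,0,-4],"jaw":0.8},
    {"linear":[0,-40,90],"rot":[0,0,-8],"jaw":0.8},
    {"linear":[5,-65,135],"rot":[0,0,-12],"jaw":0.8},
    {"linear":[10,-95,180],"rot":[-1,0,-16],"jaw":0.8},
    {"linear":[15,-120,220],"rot":[-1.2,0,-20],"jaw":0.8},
    {"linear":[15.7,-123,233],"rot":[-1.2,0,-20],"jaw":0.8},
    {"linear":[15.7,-123,233],"rot":[-1.2,0,-20],"jaw":0.8},
  ],
)

```text
time_s: 8.55
position: [561.7, 146.3, 284.8]
eef_rot: [-0.539, 0.613, -0.355, -0.456]
wrist_force: [-0.7, 0.7, 0.3]
finger_gap: 74.3
```

```bash
python3 - <<'E'
from h import *
np.set_printoptions(precision=2,suppress=True)
P,Q,s=cur();C=cam('wrist',s);im=snap('wrist','w3.png');print(P,s['joints'])
r=[617,153,np.radians(10)]
for n in REST: print(n,[(np.array(x['xy']).round(1).tolist(),round(x['p'],2)) for x in robot.place_of(n,'wrist')][:3],proj(C,np.array([r[0],r[1],0])+yawR(r[2])@np.array(REST[n],float)))
o=np.array([r[0],r[1],0])+yawR(r[2])@np.array(REST['probe']);a=yawR(r[2])@np.array([s35,0,c35])
for z in (-15,0,6,91): print(z,proj(C,o+a*z))
E
```

```text
[561.68 146.28 284.76] [ 0.18  0.18  1.75 -0.    0.87 -1.57]
rest [([318.9, 169.4], 0.6), ([186.4, 210.3], 0.45)] [319.87 168.38]
probe [([319.4, 178.9], 0.74)] [318.82 182.18]
-15 [318.91 168.21]
0 [318.82 182.18]
6 [318.78 187.9 ]
91 [318.19 277.82]
```

View pics/w3.png

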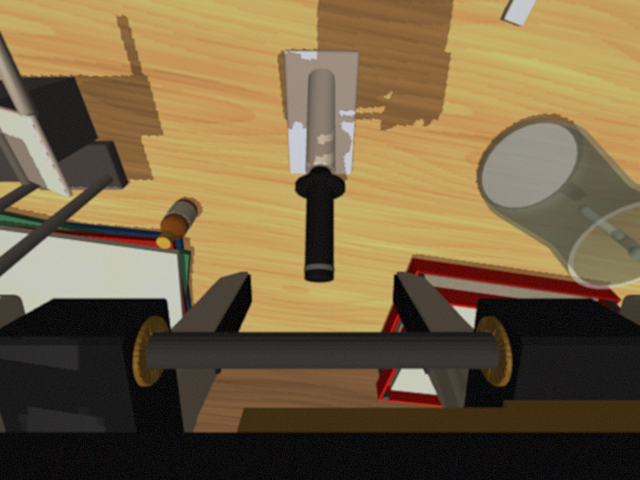

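The probe lies on column 319: collar at row 184, handle end at (319,277), sleeve above. Predictions are within 2 px, so I can grasp. The flap shows open at the left.

```bash
python3 - <<'E'
from h import *
r=[617,153,np.radians(10)]
for b in (40,0): go(*grasp_pose(r,b),b)
D=[([1.035,.351,1.652,1.139],[239.595,495.054,218.633]),([-.241567,.1351,1.851645,1.154163],[447.918,-62.437,249.876]),([-.445274,.508373,1.691956,.936156],[532.934,-203.288,116.162]),([-.313465,.149104,1.689986,1.297641],[475.765,-105.418,307.74])]
s=robot.read_state();j=s['joints'];D.append(([j[0],j[1],j[2],j[4]],s['position']))
def fk(k,q):
    a,z0,L1,L2,e,Lt=k;A=q[1];B=A+q[2];Cc=B+q[3]
    return np.array([a+L1*np.sin(A)+L2*np.sin(B)+e*np.cos(B)+Lt*np.sin(Cc), z0+L1*np.cos(A)+L2*np.cos(B)-e*np.sin(B)+Lt*np.cos(Cc)])
def f(k): return np.concatenate([fk(k,q)-[np.sqrt(p[0]**2+p[1]**2-46.6**2),p[2]] for q,p in D]+[[ (k[0])*1e-3,k[4]*1e-3]])
k=least_squares(f,[0,180,500,450,0,300]).x;print(k,f(k))
E
```

```text
40 linear [104.9, -2.5, 0.3] rot [-0.0, -0.2, -0.1]
0 linear [144.9, -2.6, 0.4] rot [-0.0, -0.2, -0.1]
[1.74950832e-02 2.58576761e+02 4.87286751e+02 4.37813973e+02
 4.07525409e+01 2.77316648e+02] [-7.15475222e-02 -1.89828511e-01  1.49286518e-02  5.08051671e-02
  3.33148215e-02  5.41930518e-02  3.04063872e-02  5.02946860e-02
 -7.10235585e-03  3.45356021e-02  1.74950832e-05  4.07525409e-02]
```

```bash
cat > ik.py <<'E'
from h import *
KK=[0,258.58,487.29,437.81,40.75,277.32];B=np.array([[0,0,-1],[0,1,0],[1,0,0]],float)
LO=np.array([-2.75,-.79,.01,-1.57,.07,-2.87]);HI=np.array([2.75,2.1,2.65,4.71,3.14,2.87])
def fk6(q,lat=46.6):
    a,z0,L1,L2,e,Lt=KK;F=Rn.from_euler('z',q[0]).as_matrix();A=q[1];Bq=A+q[2]
    W=F@np.array([a+L1*np.sin(A)+L2*np.sin(Bq)+e*np.cos(Bq),lat,z0+L1*np.cos(A)+L2*np.cos(Bq)-e*np.sin(Bq)])
    R=F@Rn.from_euler('YZYZ'[0:1],Bq).as_matrix()@Rn.from_euler('z',q[3]).as_matrix()@Rn.from_euler('y',q[4]).as_matrix()@Rn.from_euler('z',q[5]).as_matrix()@B
    return W+R[:,0]*Lt,R
def ik(p,R,q0):
    def f(q):
        P,Q=fk6(q);return np.concatenate([(P-p)/100,Rn.from_matrix(Q.T@R).as_rotvec(),1e-4*(q-q0)])
    r=least_squares(f,np.clip(q0,LO+1e-3,HI-1e-3),bounds=(LO,HI));e=f(r.x);return r.x,np.linalg.norm(e[:3])*100,np.degrees(np.linalg.norm(e[3:6]))
D0=np.array([599.3,-164.2,0]);YD=np.radians(8.7)
def probe_tool(o,a,head,ang,gz=52,back=0):
    """probe collar origin o, axis a (unit, world), tool heading angle head in world, ang from -a"""
    h=np.array([np.cos(head),np.sin(head),0]);h=h-a*(a@h);h/=np.linalg.norm(h);t=np.radians(ang)
    x=-a*np.cos(t)+h*np.sin(t);R=mk(x,np.cross(a,h));return o+a*gz+x*(19-back),R
def dockpose(tilt,depth,head,ang,tipx=0,gz=52):
    """tip at depth below block top, tilted toward -x of dock by tilt deg; head relative to dock"""
    X=yawR(YD);t=np.radians(tilt);a=X@np.array([-np.sin(t),0,np.cos(t)])
    tip=D0+X@np.array([tipx,0,125-depth]);return probe_tool(tip+a*110,a,head+YD,ang,gz)
E
python3 - <<'E'
from ik import *
np.set_printoptions(precision=2,suppress=True)
P,Q,s=cur();p,R=fk6(s['joints']);print(p-P,np.abs(R-Q).max())
r=[617,153,np.radians(10)];X=yawR(r[2]);a=X@[s35,0,c35];o=np.array([617,153,0])+X@np.array(REST['probe'])
seeds=[np.array([j1,.3,1.9,j4,.8,j6]) for j1 in (-.3,.2) for j4 in (0,1.5,3.1,-1.4) for j6 in (-1.5,1.5)]
def best(p,R):
    out=[]
    for q in seeds:
        q,e1,e2=ik(p,R,q)
        if e1<1 and e2<1 and not any(np.abs(q-x).max()<.1 for x in out): out.append(q)
    return out
for head in (0,30,50,70):
  for ang in (60,80):
    h=np.radians(head);print('head',head,'ang',ang)
    for n,pr in [('grasp',probe_tool(o,a,r[2]+h*.5,ang)),('lead',dockpose(15,-15,h,ang)),('seat',dockpose(0,110,h,ang))]:
        print(' ',n,pr[0].round(),[x.round(2).tolist() for x in best(*pr)])
E
```

```text
[-0.11  0.08  0.04] 4.996003610813204e-16
head 0 ang 60
  grasp [614. 153. 152.] [[0.17, 0.41, 1.82, 0.01, 0.47, -1.58]]
  lead [ 576. -168.  292.] [[-0.71, 0.26, 2.2, 1.98, 0.93, 2.21]]
  seat [ 616. -162.  168.] [[-0.59, 0.46, 2.1, 1.99, 0.7, 2.19]]
head 0 ang 80
  grasp [620. 153. 155.] [[0.17, 0.39, 2.04, 3.07, 0.07, 1.63]]
  lead [ 577. -168.  298.] [[-0.73, 0.48, 2.24, 2.24, 1.39, 1.89]]
  seat [ 618. -161.  174.] [[-0.64, 0.64, 2.16, 2.27, 1.17, 1.83]]
head 30 ang 60
  grasp [613. 157. 152.] [[0.04, 0.43, 1.81, 0.59, 0.61, -2.37]]
  lead [ 572. -160.  291.] [[-0.82, 0.4, 1.94, 1.43, 1.29, 2.27]]
  seat [ 612. -154.  168.] [[-0.71, 0.58, 1.86, 1.34, 1.07, 2.39]]
head 30 ang 80
  grasp [618. 159. 156.] [[-0.01, 0.42, 2.02, 1.64, 0.44, 2.87]]
  lead [ 573. -159.  297.] [[-0.85, 0.58, 1.95, 1.64, 1.59, 2.05]]
  seat [ 614. -153.  174.] [[-0.77, 0.73, 1.88, 1.59, 1.36, 2.11]]
head 50 ang 60
  grasp [611. 160. 153.] [[-0.04, 0.48, 1.77, 0.76, 0.79, -2.67]]
  lead [ 568. -156.  290.] [[-0.81, 0.5, 1.73, 1.18, 1.5, 2.24]]
  seat [ 608. -150.  168.] [[-0.71, 0.68, 1.64, 1.08, 1.33, 2.4]]
head 50 ang 80
  grasp [616. 162. 157.] []
  lead [ 568. -154.  296.] [[-0.83, 0.66, 1.71, 1.36, 1.76, 2.11]]
  seat [ 609. -148.  174.] [[-0.76, 0.83, 1.64, 1.29, 1.57, 2.23]]
head 70 ang 60
  grasp [609. 163. 154.] [[-0.09, 0.54, 1.71, 0.83, 0.97, -2.85]]
  lead [ 563. -154.  289.] [[-0.76, 0.59, 1.53, 0.98, 1.7, 2.19]]
  seat [ 603. -148.  168.] [[-0.67, 0.79, 1.42, 0.88, 1.59, 2.36]]
head 70 ang 80
  grasp [614. 165. 158.] []
  lead [ 562. -152.  295.] [[-0.77, 0.75, 1.48, 1.15, 1.94, 2.14]]
  seat [ 603. -146.  174.] [[-0.71, 0.93, 1.38, 1.08, 1.81, 2.29]]
```

FK fits to 0.1 mm. The plan at the dock is to approach from the front right, heading +25° and with the tool 65° off the probe axis. That clears the hood and lever and needs the half-turned grasp, so I turn the tool first, hovering clear.

>>> carry_out(
  increments=[
    {"linear":[-10,0,0],"rot":[8.5,0,0],"jaw":0.75},
    {"linear":[-10,0,0],"rot":[17,0,0],"jaw":0.75},
    {"linear":[-10,0,0],"rot":[25.5,0,0],"jaw":0.75},
    {"linear":[-10,0,0],"rot":[34,0,0],"jaw":0.75},
    {"linear":[-10,0,0],"rot":[42.5,0,0],"jaw":0.75},
    {"linear":[-10,0,0],"rot":[51,0,0],"jaw":0.75},
    {"linear":[-10,0,0],"rot":[59.5,0,0],"jaw":0.75},
    {"linear":[-10,0,0],"rot":[68,0,0],"jaw":0.75},
    {"linear":[-10,0,0],"rot":[76.5,0,0],"jaw":0.75},
    {"linear":[-10,0,0],"rot":[85,0,0],"jaw":0.75},
    {"linear":[-10,0,0],"rot":[93.5,0,0],"jaw":0.75},
    {"linear":[-10,0,0],"rot":[102,0,0],"jaw":0.75},
  ],
)

```text
time_s: 9.9
position: [558.8, 141.5, 295.6]
eef_rot: [0.816, 0.037, 0.577, 0.007]
wrist_force: [-0.3, 0.4, 0.0]
finger_gap: 69.6
```

```bash
cat >> ik.py <<'E'
HALF=np.diag([1.,-1,-1])   # half turn about tool x (B grasp)
RST=[617,153,np.radians(10)]
def rest_probe():
    X=yawR(RST[2]);return np.array([RST[0],RST[1],0])+X@np.array(REST['probe']),X@np.array([s35,0,c35])
E
python3 - <<'E'
from ik import *
P,Q,s=cur();print(P,s['joints'])
o,a=rest_probe();p,R=probe_tool(o,a,RST[2],65,55,130);go(p,R@HALF);print(p)
print(ik(*(lambda t:(t[0],t[1]@HALF))(probe_tool(o,a,RST[2],65,55,0)),np.array([.17,.4,1.8,0,.4,1.57])))
E
```

```text
[558.78681948 141.45801489 295.62876695] [ 0.16834764  0.16577286  1.74061761 -0.00310224  0.88892053  0.21358123]
 linear [24.8, -1.7, -14.2] rot [77.3, -6.7, 8.7]
[553.62796631 141.82580064 267.46946292]
(array([0.16835339, 0.39480193, 1.87638183, 0.00908975, 0.3468316 ,
       1.55689615]), np.float64(3.217282946621582e-08), np.float64(9.547277280206658e-08))
```

>>> carry_out(
  increments=[
    {"linear":[0,0,-2],"rot":[7.8,-0.7,0.9],"jaw":0.7},
    {"linear":[0,0,-4],"rot":[15.5,-1.3,1.7],"jaw":0.7},
    {"linear":[0,0,-5],"rot":[23.2,-2,2.6],"jaw":0.7},
    {"linear":[0,0,-6],"rot":[31,-2.7,3.5],"jaw":0.7},
    {"linear":[0,0,-8],"rot":[38.7,-3.4,4.4],"jaw":0.7},
    {"linear":[5,0,-9],"rot":[46.4,-4,5.2],"jaw":0.7},
    {"linear":[10,-1,-11],"rot":[54,-4.7,6.1],"jaw":0.7},
    {"linear":[15,-1,-12],"rot":[61.8,-5.4,7],"jaw":0.7},
    {"linear":[20,-1.7,-14],"rot":[69.6,-6,7.8],"jaw":0.7},
    {"linear":[24,-1.7,-14.2],"rot":[77.3,-6.7,8.7],"jaw":0.7},
    {"linear":[24.8,-1.7,-14.2],"rot":[77.3,-6.7,8.7],"jaw":0.7},
  ],
)

```text
time_s: 11.0
position: [553.3, 140.6, 266.7]
eef_rot: [0.64, 0.579, 0.405, -0.3]
wrist_force: [0.5, -0.1, 0.2]
finger_gap: 65.2
```

```bash
python3 - <<'E'
from ik import *
P,Q,s=cur();print(P,s['joints'])
o,a=rest_probe()
for b in (50,0): p,R=probe_tool(o,a,RST[2],65,55,b);go(p,R@HALF,b)
E
```

```text
[553.27133196 140.62511838 266.67707335] [0.16626841 0.12123551 1.92131985 0.0040809  0.57660402 1.56266033]
50 linear [79.6, 1.0, -1.3] rot [-0.1, 0.1, 0.1]
0 linear [129.6, 1.0, -1.4] rot [-0.1, 0.1, 0.1]
```

>>> carry_out(
  increments=[
    {"linear":[40,1,-1.4],"rot":[0,0,0],"jaw":0.7},
    {"linear":[75,1,-1.4],"rot":[0,0,0],"jaw":0.7},
    {"linear":[105,1,-1.4],"rot":[0,0,0],"jaw":0.65},
    {"linear":[129,1,-1.4],"rot":[0,0,0],"jaw":0.6},
    {"linear":[129.6,1,-1.4],"rot":[0,0,0],"jaw":0.55},
    {"linear":[129.6,1,-1.4],"rot":[0,0,0],"jaw":0.5},
  ],
  grip_force=10,
)

```text
time_s: 11.6
position: [617.6, 152.5, 155.2]
eef_rot: [0.641, 0.579, 0.405, -0.3]
wrist_force: [-0.4, -0.2, 0.3]
finger_gap: 48.3
```

```bash
python3 - <<'E'
from ik import *
P,Q,s=cur();C=cam('wrist',s);im=snap('wrist','w4.png');print(P,s['wrist_force'],s['finger_gap'])
o,a=rest_probe();print([proj(C,o+a*z).round() for z in (6,55,91)])
E
```

```text
[617.64851345 152.52062859 155.18263125] [-0.36011116 -0.24518178  0.2624203 ] 48.28469000550228
[array([322., 361.]), array([321., 305.]), array([321., 248.])]
```

View pics/w4.png

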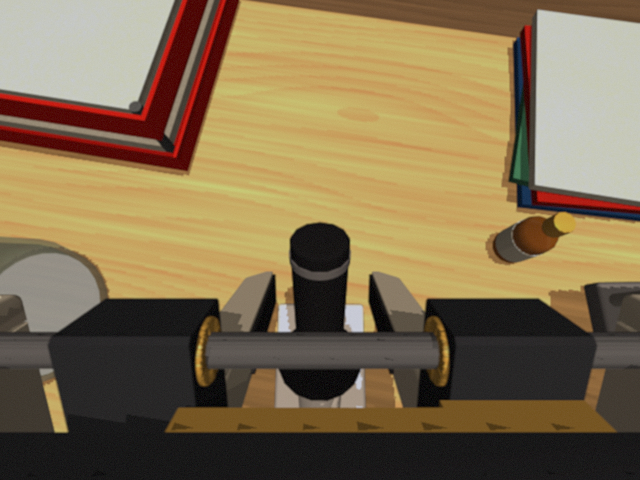

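The handle is centred between the fingers, its end at (320,245) against a predicted 248. I close now.

>>> carry_out(
  increments=[
    {"linear":[0,0,0],"rot":[0,0,0],"jaw":0.4},
    {"linear":[0,0,0],"rot":[0,0,0],"jaw":0.3},
    {"linear":[0,0,0],"rot":[0,0,0],"jaw":0.2},
    {"linear":[0,0,0],"rot":[0,0,0],"jaw":0},
    {"linear":[0,0,0],"rot":[0,0,0],"jaw":0},
    {"linear":[0,0,0],"rot":[0,0,0],"jaw":0},
  ],
  grip_force=40,
)

```text
time_s: 12.25
position: [618.1, 152.9, 156.6]
eef_rot: [0.641, 0.579, 0.404, -0.299]
wrist_force: [-0.6, 1.7, 5.6]
finger_gap: 25.2
```

```bash
python3 - <<'E'
from ik import *
P,Q,s=cur();print(P,s['wrist_force'],s['finger_gap'])
o,a=rest_probe();print('a in tool',Q.T@a, 'up in tool',Q.T@[0,0,1])
# path: drawn out 110 along a, then carry to pre-lead; plan joints
p1,R1=P+a*110,Q
p2,R2=dockpose(20,-60,np.radians(25),65,-60,55);R2=R2@HALF
q=np.array(s['joints'])
q1=ik(p1,R1,q);print(q1[0].round(2),q1[1:]);
# slerp path with lifted arc
from scipy.spatial.transform import Slerp
sl=Slerp([0,1],Rn.from_matrix([R1,R2]));qq=q1[0]
for t in np.linspace(0,1,9):
    p=p1+(p2-p1)*t+np.array([-60,0,30])*np.sin(np.pi*t)
    Rt=sl(t).as_matrix();qq,e1,e2=ik(p,Rt,qq);ap=Rt@(Q.T@a);tip=p+Rt@(Q.T@(o-P))-110*ap
    print(round(t,2),qq.round(2),round(e1,2),round(e2,2),'TCP',p.round(),'tip',tip.round(),'tiltz',np.degrees(np.arccos(ap[2])).round())
print('total rot',np.degrees(Rn.from_matrix(R1.T@R2).magnitude()))
E
```

```text
[618.1071059  152.89311385 156.5604261 ] [-0.62555925  1.6949482   5.64527495] 25.2279140882979
a in tool [-4.21781572e-01  9.06697454e-01 -1.78442531e-04] up in tool [-0.86556226  0.50079996  0.00117637]
[0.17 0.38 1.63 0.   0.6  1.57] (np.float64(1.1721860966125125e-07), np.float64(3.261348173697411e-07))
0.0 [0.17 0.38 1.63 0.   0.6  1.57] 0.0 0.0 TCP [680. 164. 247.] tip [577. 146. 126.] tiltz 35.0
0.12 [0.08 0.23 1.83 0.21 0.45 1.26] 0.0 0.0 TCP [635. 122. 270.] tip [547. 102. 138.] tiltz 28.0
0.25 [-0.05  0.1   1.99  0.63  0.39  0.72] 0.0 0.0 TCP [593.  80. 291.] tip [522.  59. 149.] tiltz 22.0
0.38 [-0.22 -0.    2.11  1.09  0.47  0.14] 0.0 0.0 TCP [557.  38. 309.] tip [505.  18. 159.] tiltz 15.0
0.5 [-0.42 -0.05  2.19  1.34  0.67 -0.26] 0.0 0.0 TCP [530.  -4. 322.] tip [496. -23. 168.] tiltz 8.0
0.62 [-0.62 -0.02  2.22  1.45  0.9  -0.52] 0.0 0.0 TCP [512. -46. 331.] tip [497. -62. 173.] tiltz 3.0
0.75 [-0.79  0.06  2.21  1.49  1.12 -0.72] 0.0 0.0 TCP [503. -88. 336.] tip [ 506. -100.  177.] tiltz 7.0
0.88 [-0.91  0.18  2.17  1.5   1.31 -0.87] 0.0 0.0 TCP [ 500. -130.  338.] tip [ 522. -137.  180.] tiltz 13.0
1.0 [-0.99  0.31  2.09  1.5   1.47 -0.98] 0.0 0.0 TCP [ 500. -172.  338.] tip [ 541. -173.  184.] tiltz 20.0
total rot 59.98798660242639
```

Gripped (gap 25.2). I draw it out along its axis.

>>> carry_out(
  increments=[
    {"linear":[-4.2,9,0],"rot":[0,0,0],"jaw":0},
    {"linear":[-10.5,22.7,0],"rot":[0,0,0],"jaw":0},
    {"linear":[-19,40.8,0],"rot":[0,0,0],"jaw":0},
    {"linear":[-29.5,63.5,0],"rot":[0,0,0],"jaw":0},
    {"linear":[-40,86,0],"rot":[0,0,0],"jaw":0},
    {"linear":[-48.5,104.3,0],"rot":[0,0,0],"jaw":0},
    {"linear":[-60,110,0],"rot":[0,0,0],"jaw":0},
    {"linear":[-80,122,0],"rot":[0,0,0],"jaw":0},
    {"linear":[-80,122,0],"rot":[0,0,0],"jaw":0},
  ],
  grip_force=40,
)

```text
time_s: 13.15
position: [683.2, 164.4, 289.9]
eef_rot: [0.642, 0.58, 0.403, -0.298]
wrist_force: [0.1, -0.8, -1.9]
finger_gap: 25.3
```

```bash
cat >> ik.py <<'E'
AT=np.array([-.4218,.9067,0]);OT=None  # probe axis in tool
def probe_now(P,Q,gz=55):
    """collar origin and axis from the tool pose assuming the nominal grasp"""
    a=Q@AT;return P-Q[:,0]*19-a*gz,a
E
python3 - <<'E'
from ik import *
from scipy.spatial.transform import Slerp
P,Q,s=cur();print(P,s['wrist_force'],s['finger_gap'])
R2=None;p2,R2=dockpose(20,-80,np.radians(25),65,-60,55);R2=R2@HALF
sl=Slerp([0,1],Rn.from_matrix([Q,R2]));q=np.array(s['joints'])
def wp(t): return P+(p2-P)*t+np.array([-60,0,45])*np.sin(np.pi*t)
print('total',np.degrees(Rn.from_matrix(Q.T@R2).magnitude()))
for t in np.linspace(0,1,15)[1:]:
    Rt=sl(t).as_matrix();q2,e1,e2=ik(wp(t),Rt,q);o,a=probe_now(wp(t),Rt)
    print((Q.T@(wp(t)-P)).round().tolist(),np.degrees(Rn.from_matrix(Q.T@Rt).as_rotvec()).round(1).tolist(),'dq',np.abs(q2-q).max().round(2),'tip',(o-110*a).round());q=q2
E
```

```text
[683.22185309 164.37340867 289.92518693] [ 0.12779978 -0.818908   -1.9100638 ] 25.26851429268734
total 59.782175350063966
[-28.0, -19.0, 19.0] [-1.5, 1.1, 3.8] dq 0.13 tip [563. 121. 179.]
[-55.0, -37.0, 38.0] [-3.0, 2.2, 7.7] dq 0.18 tip [547.  96. 187.]
[-81.0, -54.0, 58.0] [-4.5, 3.4, 11.5] dq 0.24 tip [532.  72. 195.]
[-105.0, -71.0, 78.0] [-6.0, 4.5, 15.4] dq 0.28 tip [519.  47. 202.]
[-126.0, -87.0, 98.0] [-7.5, 5.6, 19.2] dq 0.29 tip [509.  24. 208.]
[-143.0, -101.0, 118.0] [-9.0, 6.7, 23.0] dq 0.27 tip [502.   0. 213.]
[-158.0, -114.0, 140.0] [-10.5, 7.9, 26.9] dq 0.22 tip [497. -23. 216.]
[-169.0, -126.0, 161.0] [-12.0, 9.0, 30.7] dq 0.19 tip [497. -45. 217.]
[-177.0, -136.0, 183.0] [-13.5, 10.1, 34.5] dq 0.16 tip [499. -67. 217.]
[-181.0, -145.0, 206.0] [-15.0, 11.2, 38.4] dq 0.14 tip [503. -89. 216.]
[-183.0, -153.0, 229.0] [-16.5, 12.4, 42.2] dq 0.12 tip [ 511. -111.  214.]
[-183.0, -159.0, 252.0] [-18.0, 13.5, 46.1] dq 0.11 tip [ 519. -132.  211.]
[-181.0, -166.0, 276.0] [-19.5, 14.6, 49.9] dq 0.1 tip [ 529. -153.  208.]
[-178.0, -172.0, 300.0] [-21.0, 15.7, 53.7] dq 0.09 tip [ 540. -173.  205.]
```

>>> carry_out(
  increments=[
    {"linear":[-28,-19,19],"rot":[-1.5,1.1,3.8],"jaw":0},
    {"linear":[-55,-37,38],"rot":[-3,2.2,7.7],"jaw":0},
    {"linear":[-81,-54,58],"rot":[-4.5,3.4,11.5],"jaw":0},
    {"linear":[-93,-62,68],"rot":[-5.2,4,13.5],"jaw":0},
    {"linear":[-105,-71,78],"rot":[-6,4.5,15.4],"jaw":0},
    {"linear":[-115,-79,88],"rot":[-6.8,5,17.3],"jaw":0},
    {"linear":[-126,-87,98],"rot":[-7.5,5.6,19.2],"jaw":0},
    {"linear":[-135,-94,108],"rot":[-8.2,6.1,21],"jaw":0},
    {"linear":[-143,-101,118],"rot":[-9,6.7,23],"jaw":0},
    {"linear":[-158,-114,140],"rot":[-10.5,7.9,26.9],"jaw":0},
    {"linear":[-169,-126,161],"rot":[-12,9,30.7],"jaw":0},
    {"linear":[-177,-136,183],"rot":[-13.5,10.1,34.5],"jaw":0},
  ],
)

```text
time_s: 14.35
position: [509.7, -51.8, 374.1]
eef_rot: [0.727, 0.619, 0.298, 0.006]
wrist_force: [0.7, 0.1, -2.7]
finger_gap: 25.4
```

```bash
python3 - <<'E'
from ik import *
P,Q,s=cur();print(P,s['wrist_force'],s['finger_gap'],np.round(s['joints'],2));o,a=probe_now(P,Q);print('tip',o-110*a)
p2,R2=dockpose(20,-70,np.radians(25),65,-60,55);go(p2,R2@HALF)
E
```

```text
[509.66369214 -51.84624246 374.08156489] [ 0.68176282  0.09099069 -2.73551365] 25.353181319395336 [-0.65 -0.09  2.17  1.37  0.95 -0.4 ]
tip [497.31332723 -67.82097788 217.44779346]
 linear [-41.9, -55.3, 101.6] rot [-7.4, 5.7, 19.1]
```

>>> carry_out(
  increments=[
    {"linear":[-8,-9,17],"rot":[-1.2,1,3.2],"jaw":0},
    {"linear":[-18,-18,34],"rot":[-2.5,1.9,6.4],"jaw":0},
    {"linear":[-26,-28,51],"rot":[-3.7,2.9,9.6],"jaw":0},
    {"linear":[-33,-37,68],"rot":[-5,3.8,12.8],"jaw":0},
    {"linear":[-38,-46,85],"rot":[-6.2,4.8,16],"jaw":0},
    {"linear":[-42,-55,101],"rot":[-7.4,5.7,19.1],"jaw":0},
    {"linear":[-42,-55,101.6],"rot":[-7.4,5.7,19.1],"jaw":0},
    {"linear":[-42,-55,101.6],"rot":[-7.4,5.7,19.1],"jaw":0},
  ],
)

```text
time_s: 15.15
position: [499.9, -171.4, 347.0]
eef_rot: [0.738, 0.612, 0.227, 0.175]
wrist_force: [-0.3, 0.3, -1.9]
finger_gap: 25.3
```

```bash
python3 - <<'E'
from ik import *
np.set_printoptions(precision=1,suppress=True)
P,Q,s=cur();print(P,s['wrist_force'],np.round(s['joints'],2));o,a=probe_now(P,Q);print('tip',o-110*a,'tilt',np.degrees(np.arccos(a[2])))
ims={c:snap(c) for c in ('side','top','wrist')}
C={'side':cam('side'),'top':cam('top'),'wrist':cam('wrist',s)}
for c in C:
    print(c,'pred tip',proj(C[c],o-110*a),'collar',proj(C[c],o),'well',proj(C[c],D0+[0,0,125]),'hood',proj(C[c],D0+yawR(YD)@[-10,0,275.]))
    for n in ('probe_tip','probe','well_mouth','hood_edge','flap_grip','flap_hinge'): print('  ',n,[(np.array(x['xy']).round(1).tolist(),round(x['p'],2)) for x in robot.place_of(n,c)][:2])
a_=cv2.resize(ims['side'][120:270,240:400],(640,600),interpolation=2)[:, :400]
cv2.imwrite('pics/m5.png',np.hstack([a_,cv2.resize(ims['wrist'],(400,600))*0+0]) if 0 else np.hstack([cv2.resize(ims['side'][130:280,250:350],(400,600),interpolation=2),cv2.resize(ims['wrist'][240:480,240:400] if 0 else ims['wrist'][0:480,160:480],(400,600),interpolation=2)]))
E
```

```text
[ 499.9 -171.4  347. ] [-0.3  0.3 -1.9] [-1.   0.3  2.1  1.5  1.5 -0.9]
tip [ 539.2 -172.9  194.1] tilt 19.80285601835322
side pred tip [319.9 205.6] collar [332.7 172.2] well [299.6 226.6] hood [301.4 179.5]
   probe_tip [([321.3, 207.1], 0.88)]
   probe [([330.6, 171.2], 0.76)]
   well_mouth [([300.3, 228.3], 0.72)]
   hood_edge [([299.8, 174.7], 0.65)]
   flap_grip [([326.5, 232.5], 0.53)]
   flap_hinge [([324.5, 230.7], 0.81)]
top pred tip [379.4 240. ] collar [386.3 248.1] well [373.3 223.3] hood [379.5 217.3]
   probe_tip [([380.2, 241.2], 0.75)]
   probe [([383.8, 247.2], 0.73)]
   well_mouth [([375.0, 220.1], 0.8), ([450.9, 263.3], 0.69)]
   hood_edge [([378.4, 220.9], 0.78)]
   flap_grip [([353.3, 250.9], 0.95), ([185.0, 244.2], 0.29)]
   flap_hinge [([368.0, 249.5], 0.64)]
wrist pred tip [321.9 439.6] collar [321.8 365.2] well [337.3 439.9] hood [362.9 322. ]
   probe_tip []
   probe [([319.8, 361.2], 0.61)]
   well_mouth []
   hood_edge []
   flap_grip []
   flap_hinge []
```

View pics/m5.png

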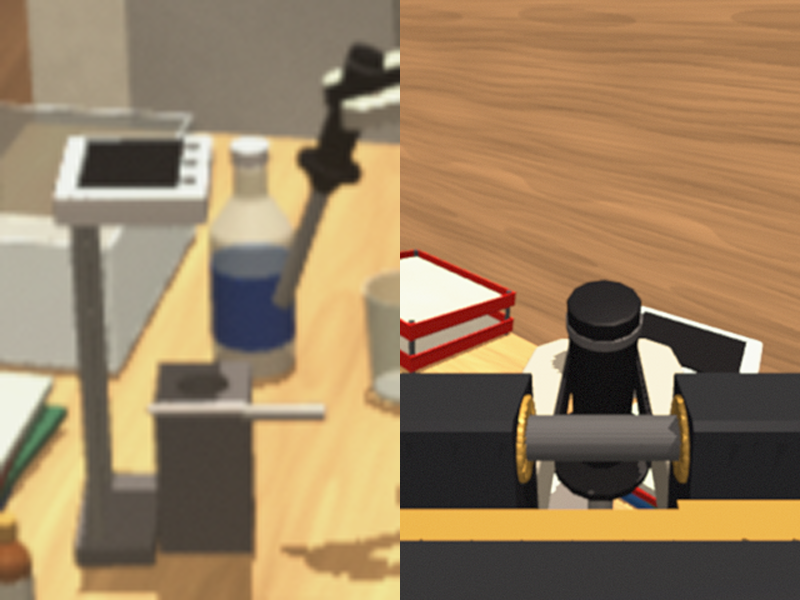

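Side crop: the flap lies open with its lever at (285,410). The well mouth is uncovered at (203,383), full-frame about (300.8,225.8). The stem tip is at (283,298), right where predicted. I'll refine the well from its dark ellipse.

```bash
python3 - <<'E'
from ik import *
np.set_printoptions(precision=1,suppress=True)
im=robot.snapshot('side');S=cam('side');g=cv2.cvtColor(im,cv2.COLOR_BGR2GRAY)
print(g[218:236,288:316])
th=((g[219:232,291:312]<g[219:232,291:312].min()+22)).astype(np.uint8)
n,l,st,ce=cv2.connectedComponentsWithStats(th);print(st,ce+[291,219])
for uv in [(300.75,225.75),(300.3,228.3)]: print(atz(S,uv,125))
th=np.linspace(0,6.28,60);c=np.array([proj(S,D0+[19*np.cos(t),19*np.sin(t),125]) for t in th]);print('pred ellipse box',c.min(0),c.max(0))
print('px/mm x,y',proj(S,D0+[10,0,125])-proj(S,D0+[0,0,125]),proj(S,D0+[0,10,125])-proj(S,D0+[0,0,125]))
E
```

```text
[[214 214 213 210 209 208 209 211 210 209 208 208 208 211 208 161 128 116
  116 117 112 112 108 105 103 105 107 109]
 [214 211 208 206 204 204 206 208 206 204 204 203 206 208 204 153 116 115
  117 120 121 123 122 123 124 123 124 124]
 [212 186 165 159 157 158 160 160 160 157 158 158 160 161 157 118 100 118
  126 128 128 129 130 130 128 126 126 126]
 [209 156 105  92  91  91  91  92  92  93  92  93  92  92  92  86  88 121
  133 134 134 134 133 133 125 125 125 126]
 [208 151  95  81  80  80  80  80  81  80  80  81  81  82  82  80  86 120
  133 135 134 135 135 133 120 122 125 126]
 [207 143  91  81  80  81  81  80  76  76  76  74  74  73  72  73  77 102
  124 131 134 134 134 132 118 123 127 126]
 [197 129  87  80  82  80  79  76  69  69  68  67  67  66  66  67  66  76
   98 126 133 134 134 132 114 121 128 127]
 [189 122  85  79  80  80  73  67  64  65  67  65  65  65  65  65  63  63
   74 118 131 133 134 131 108 124 130 132]
 [186 120  83  81  80  80  69  63  63  65  65  65  66  65  66  66  62  63
   72 114 131 135 135 131 110 130 140 142]
 [178 113  83  81  80  80  72  66  67  66  66  
[... 509 characters left out ...]
213 213 200 189 206 213 214]
 [185 181 178 179 179 180 179 179 178 175 174 175 175 174 174 174 174 175
  174 173 173 173 178 191 193 196 198 199]
 [140 116 113 110 111 111 109 109 109 108 108 108 107 106 106 107 105 106
  105 104 106 106 115 135 141 142 142 142]
 [131  82  75  75  75  76  75  75  75  76  75  75  76  76  75  75  75  75
   74  74  74  74  86  94  95 102 107 108]
 [140  79  67  67  66  67  67  67  65  67  65  67  67  66  67  66  66  67
   67  66  67  65  72  74  78 127 161 167]]
[[  0   0  21  13 170]
 [  0   3  16   8 103]] [[302.9 225. ]
 [297.8 225.1]]
[ 597.1 -170.1  125. ]
[ 594.8 -154.3  125. ]
pred ellipse box [293.1 223.6] [306.  229.7]
px/mm x,y [-3.3 -0.3] [-0.8  1.6]
```

```bash
python3 - <<'E'
from ik import *
np.set_printoptions(precision=2,suppress=True)
S,T=cam('side'),cam('top')
st={'position':[513.39,-209.64,249.46],'eef_rot':[-.456,.541,-.456,-.54]}
q=np.array(st['eef_rot']);st['eef_rot']=(q/np.linalg.norm(q)).tolist();C=cam('wrist',st)
M=dict(DOCK,tip=(-90,-24,132),mid=(-40,-24,132))
o=[(S,'well_mouth',(300.1,225.8),1),(S,'flap_grip',(325.8,221.4),.3),(S,'flap_hinge',(323.9,229.8),.5),(T,'flap_grip',(386.8,243.5),.5),(T,'flap_hinge',(368.1,249),.7),(T,'hood_edge',(379.8,220.6),.6),(S,'hood_edge',(299.8,174.7),.3),(S,'dock',(302.7,260.9),.3),(T,'dock',(370.4,231.7),.5),(T,'well_mouth',(372.4,221.9),.3),
 (C,'flap_grip',(325.9,255),.7),(C,'dock',(341.9,276.3),.5),(C,'tip',(326,235),1),(C,'mid',(327,292),.7)]
def f(p):
    e=[(proj(c,np.array([p[0],p[1],0])+yawR(p[2])@np.array(M[n],float))-uv)*w for c,n,uv,w in o]
    for P,y in [((532.9,-203.3,0),-24.5),((515.2,-98.4,0),80.7)]:
        e.append([((yawR(p[2]).T@(np.array(P)-[p[0],p[1],0]))[1]-y)/1.2])
    return np.concatenate(e)
r=least_squares(f,[597,-167,.16],loss='soft_l1');print(r.x,np.degrees(r.x[2]),np.sqrt(np.diag(np.linalg.inv(r.jac.T@r.jac))));print(f(r.x)[:28].reshape(-1,2),f(r.x)[28:])
E
```

```text
[ 599.37 -166.16    0.18] 10.218247056878424 [0.97 1.58 0.02]
[[-0.41  0.51]
 [-0.45 -0.32]
 [ 0.06  0.06]
 [ 0.22  0.83]
 [-0.67  0.03]
 [ 0.3  -2.03]
 [ 0.53  1.34]
 [-0.51  0.54]
 [-0.24 -0.77]
 [ 0.46  0.42]
 [ 0.21  0.12]
 [ 0.96  0.14]
 [ 0.06  0.19]
 [-0.4  -1.97]] [-0.21  0.77]
```

```bash
sed -i 's/^D0=.*/D0=np.array([599.4,-166.5,0]);YD=np.radians(10)/' ik.py; cat >> ik.py <<'E'
def steps(L):   # L: (tilt,depth,tipx)
    P,Q,s=cur();q=np.array(s['joints']);o,a=probe_now(P,Q);t=yawR(YD).T@(o-110*a-D0);ad=yawR(YD).T@a
    print('tip dock',t.round(1),'axis',ad.round(3),'F',np.round(s['wrist_force'],1),'gap',round(s['finger_gap'],1),'t',s['time_s'])
    for ti,de,tx in L:
        p,R=dockpose(ti,de,np.radians(25),65,tx,55);R=R@HALF;q2,e1,e2=ik(p,R,q)
        print((ti,de,tx),(Q.T@(p-P)).round(1).tolist(),np.degrees(Rn.from_matrix(Q.T@R).as_rotvec()).round(1).tolist(),'dq',np.abs(q2-q).max().round(2),'e',round(e1,1));q=q2
E
python3 - <<'E'
from ik import *
steps([(18,-60,-40),(17,-45,-15),(15,-30,9),(15,-12,9),(15,5,9),(15,20,9)])
E
```

```text
tip dock [-59.7   3.6 195.3] axis [-0.341  0.008  0.94 ] F [ 0.3  0.1 -0.9] gap 25.3 t 16.25
(18, -60, -40) [22.1, -8.5, 12.7] [0.8, 1.4, -1.6] dq 0.05 e 0.0
(17, -45, -15) [49.2, -21.3, 21.6] [1.2, 1.4, -2.5] dq 0.06 e 0.0
(15, -30, 9) [77.8, -33.6, 31.2] [2.1, 1.6, -4.3] dq 0.06 e 0.0
(15, -12, 9) [79.9, -51.2, 28.5] [2.1, 1.6, -4.3] dq 0.04 e 0.0
(15, 5, 9) [82.0, -67.9, 25.9] [2.1, 1.6, -4.3] dq 0.04 e 0.0
(15, 20, 9) [83.8, -82.6, 23.6] [2.1, 1.6, -4.3] dq 0.04 e 0.0
```

>>> carry_out(
  increments=[
    {"linear":[22,-8.5,12.7],"rot":[0.8,1.4,-1.6],"jaw":0},
    {"linear":[49,-21,21.6],"rot":[1.2,1.4,-2.5],"jaw":0},
    {"linear":[77.8,-33.6,31.2],"rot":[2.1,1.6,-4.3],"jaw":0},
    {"linear":[79.9,-45,29.5],"rot":[2.1,1.6,-4.3],"jaw":0},
    {"linear":[80,-51,28.5],"rot":[2.1,1.6,-4.3],"jaw":0},
    {"linear":[80,-51,28.5],"rot":[2.1,1.6,-4.3],"jaw":0},
  ],
)

```text
time_s: 16.85
position: [585.1, -162.0, 303.8]
eef_rot: [0.732, 0.611, 0.254, 0.162]
wrist_force: [22.2, 14.9, 46.7]
finger_gap: 25.1
```

```bash
python3 - <<'E'
from ik import *
np.set_printoptions(precision=1,suppress=True)
im=robot.snapshot('side');S=cam('side');P,Q,s=cur();o,a=probe_now(P,Q)
print('side pred tip',proj(S,o-110*a),'collar',proj(S,o),[(n,robot.place_of(n,'side')[:1]) for n in ('probe_tip','probe')])
robot.snapshot('top');T=cam('top');print('top pred',proj(T,o-110*a),proj(T,o),[(n,robot.place_of(n,'top')[:1]) for n in ('probe_tip','probe')])
cv2.imwrite('pics/m6.png',cv2.resize(im[140:260,260:360],(600,720)[::1],interpolation=2)[:600])
steps([(15,-12,9),(15,5,9),(15,20,9),(15,40,9),(15,60,9)])
E
```

```text
side pred tip [294.  218.9] collar [303.6 185.7] [('probe_tip', [{'xy': [304.1, 218.9], 'p': 0.72}]), ('probe', [])]
top pred [374.1 216.4] [380.2 220.3] [('probe_tip', []), ('probe', [{'xy': [381.9, 224.2], 'p': 0.57}])]
tip dock [ 16.   -1.1 148.9] axis [-0.3  0.   1. ] F [23.5 13.8 46.2] gap 25.5 t 17.15
(15, -12, 9) [-0.7, -11.2, -3.3] [0.8, 0.1, -1.2] dq 0.01 e 0.0
(15, 5, 9) [2.3, -27.8, -5.5] [0.8, 0.1, -1.2] dq 0.04 e 0.0
(15, 20, 9) [4.9, -42.4, -7.3] [0.8, 0.1, -1.2] dq 0.04 e 0.0
(15, 40, 9) [8.4, -61.9, -9.9] [0.8, 0.1, -1.2] dq 0.05 e 0.0
(15, 60, 9) [11.9, -81.5, -12.4] [0.8, 0.1, -1.2] dq 0.05 e 0.0
```

View pics/m6.png

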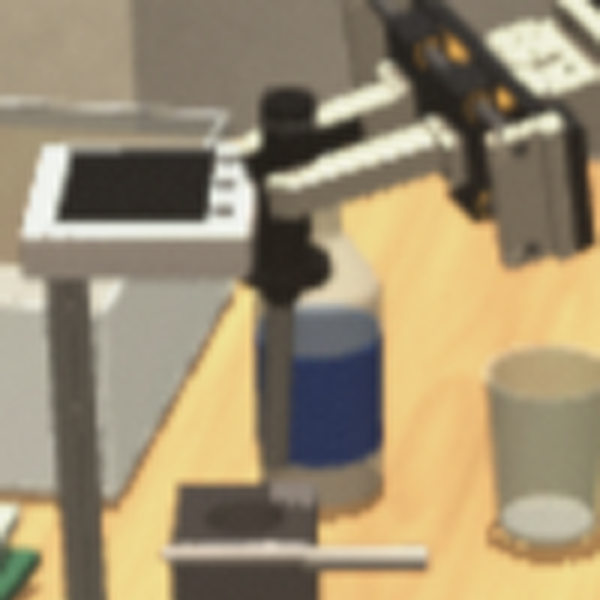

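Contact: 46 N upward. The fingers came down on the hood's front edge, since the fingertips reach ahead of the handle, and the probe has pivoted in the grip to nearly vertical. I back off at once, up and then back.

>>> carry_out(
  increments=[
    {"linear":[0,12,0],"rot":[0,0,0],"jaw":0},
    {"linear":[-10,25,0],"rot":[0,0,0],"jaw":0},
    {"linear":[-40,35,-12],"rot":[0,0,0],"jaw":0},
    {"linear":[-70,45,-25],"rot":[0,0,0],"jaw":0},
    {"linear":[-85,45,-30],"rot":[0,0,0],"jaw":0},
    {"linear":[-85,45,-30],"rot":[0,0,0],"jaw":0},
    {"linear":[-85,45,-30],"rot":[0,0,0],"jaw":0},
  ],
)

```text
time_s: 17.85
position: [501.8, -175.3, 358.9]
eef_rot: [0.733, 0.61, 0.254, 0.161]
wrist_force: [0.2, -0.2, -1.5]
finger_gap: 25.4
```

```bash
python3 - <<'E'
from ik import *
np.set_printoptions(precision=1,suppress=True)
P,Q,s=cur();o,a=probe_now(P,Q);print(P,s['wrist_force'],s['finger_gap'],'grasp',P-19*Q[:,0])
ims={c:snap(c) for c in ('side','top','wrist')}
C={'side':cam('side'),'top':cam('top'),'wrist':cam('wrist',s)}
D={}
for c in C:
    D[c]={n:[(np.array(x['xy']).round(1).tolist(),round(x['p'],2)) for x in robot.place_of(n,c)][:2] for n in ('probe_tip','probe','hood_edge')}
    print(c,'pred tip',proj(C[c],o-110*a),'collar',proj(C[c],o),D[c])
cv2.imwrite('pics/m7.png',np.hstack([cv2.resize(ims['side'][130:280,270:370],(400,600),interpolation=2),cv2.resize(ims['top'][190:265,340:390],(400,600),interpolation=2)]))
E
```

```text
[ 501.8 -175.3  358.9] [ 0.2 -0.2 -1.5] 25.3649223280931 grasp [ 486.2 -185.7  362.2]
side pred tip [322.6 201.9] collar [333.3 167.6] {'probe_tip': [([340.5, 200.9], 0.97)], 'probe': [([335.4, 167.1], 0.76)], 'hood_edge': [([299.5, 175.1], 0.9)]}
top pred tip [381.7 242. ] collar [388.6 247.8] {'probe_tip': [], 'probe': [([392.0, 254.5], 0.61)], 'hood_edge': [([379.6, 217.9], 0.82)]}
wrist pred tip [321.9 439.7] collar [321.8 365.3] {'probe_tip': [], 'probe': [([315.6, 388.2], 0.71)], 'hood_edge': []}
```

View pics/m7.png

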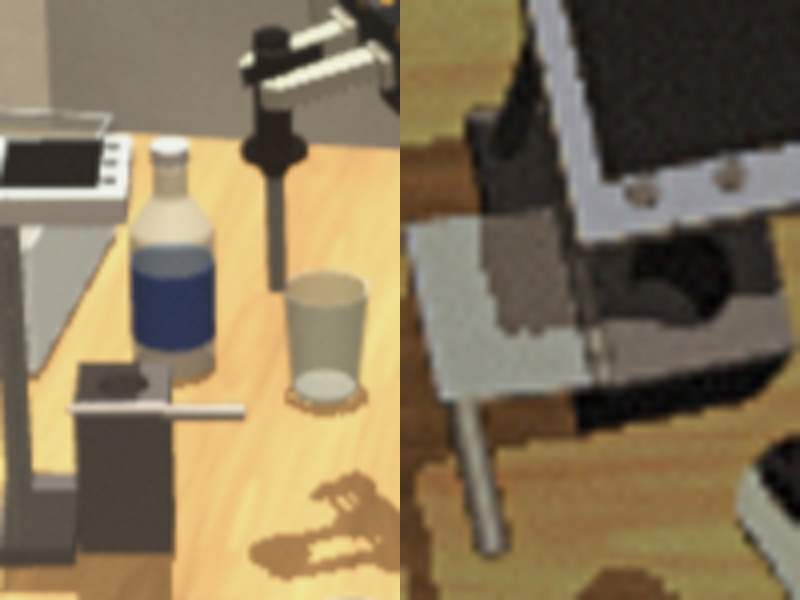

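Side crop: the probe now hangs nearly vertical, tip at (275,290) and collar at (275,150). It is still held mid-handle. The top crop shows the well mouth centred near (687,272), full-frame about (375.7,223.9), and the flap still open. I'll fit the new in-hand angle and re-plan with a larger tilt at entry.

```bash
python3 - <<'E'
from ik import *
np.set_printoptions(precision=2,suppress=True)
T=cam('top');S=cam('side');print('well top',atz(T,(375.6,223.9),125),'side',atz(S,(300.1,225.8),125))
P,Q,s=cur();W=cam('wrist',s);G=P-19*Q[:,0]
obs=[(S,110,(340.5,200.9),1),(S,0,(335.4,167.1),1),(T,0,(392,254.5),.4),(W,0,(315.6,388.2),.2)]
def ax(k): an,ep=k[0],k[1];return Q@np.array([-np.cos(an)*np.cos(ep),np.sin(an)*np.cos(ep),np.sin(ep)])
def f(k): a=ax(k);return np.concatenate([(proj(C,G-a*(k[2]+d))-uv)*w for C,d,uv,w in obs]+[[k[1]*30,(k[2]-55)/8]])
r=least_squares(f,[1.3,0,55]);print('ang',np.degrees(r.x[0]),'eps',np.degrees(r.x[1]),'gz',r.x[2]);print(f(r.x)[:8].reshape(-1,2));print('axis',ax(r.x))
D=np.array([598.3,-169,0]);Y=np.radians(9)
import ik as I
I.D0=D;I.YD=Y;A=np.degrees(r.x[0]);q=np.array(s['joints'])
for h in (10,25,40):
  qq=q
  for ti,de,tx in [(20,-70,-60),(25,-12,9),(25,35,9),(15,60,9),(0,85,0),(0,110,0)]:
    p,R=dockpose(ti,de,np.radians(h),A,tx,r.x[2]);qq,e1,e2=ik(p,R@HALF,qq);print(h,ti,de,qq,round(e1,1),round(e2,1))
E
```

```text
well top [ 597.47 -171.08  125.  ] side [ 598.91 -169.47  125.  ]
ang 82.77722146404116 eps 1.6310227143033484 gz 53.77340576787702
[[-1.33 -0.25]
 [ 3.55 -0.05]
 [-0.07 -0.47]
 [ 0.66  0.41]]
axis [-0.01  0.11  0.99]
10 20 -70 [-0.96  0.43  2.24  1.9   1.65 -1.18] 0.0 0.0
10 25 -12 [-0.83  0.68  2.15  2.03  1.74 -1.36] 0.0 0.0
10 25 35 [-0.83  0.8   2.13  2.01  1.79 -1.45] 0.0 0.0
10 15 60 [-0.79  0.73  2.12  2.03  1.57 -1.36] 0.0 0.0
10 0 85 [-0.72  0.63  2.08  2.    1.25 -1.18] 0.0 0.0
10 0 110 [-0.72  0.69  2.07  2.01  1.27 -1.23] 0.0 0.0
25 20 -70 [-0.99  0.49  2.08  1.64  1.75 -1.14] 0.0 0.0
25 25 -12 [-0.87  0.7   1.98  1.74  1.78 -1.31] 0.0 0.0
25 25 35 [-0.87  0.81  1.97  1.72  1.8  -1.4 ] 0.0 0.0
25 15 60 [-0.83  0.76  1.97  1.74  1.62 -1.27] 0.0 0.0
25 0 85 [-0.77  0.69  1.93  1.68  1.36 -1.04] 0.0 0.0
25 0 110 [-0.77  0.74  1.92  1.69  1.37 -1.09] 0.0 0.0
40 20 -70 [-0.97  0.54  1.91  1.44  1.86 -1.11] 0.0 0.0
40 25 -12 [-0.87  0.73  1.81  1.51  1.85 -1.26] 0.0 0.0
40 25 35 [-0.87  0.82  1.8   1.49  1.84 -1.34] 0.0 0.0
40 15 60 [-0.83  0.8   1.79  1.5   1.7  -1.19] 0.0 0.0
40 0 85 [-0.78  0.76  1.75  1.44  1.51 -0.94] 0.0 0.0
40 0 110 [-0.78  0.8   1.75  1.44  1.5  -0.98] 0.0 0.0
```

```bash
sed -i 's/^D0=.*/D0=np.array([598.3,-170,0]);YD=np.radians(9)/' ik.py
python3 - <<'E'
from ik import *
np.set_printoptions(precision=2,suppress=True)
P,Q,s=cur();S,T=cam('side'),cam('top');W=cam('wrist',s);G=P-19*Q[:,0]
obs=[(S,110,(339.7,202),1),(S,-3,(338.7,167.3),1),(S,-91,(338,137.5),.5),(T,0,(392,254.5),.3),(W,0,(315.6,388.2),.1)]
def ax(k): an,ep=k[0],k[1];return Q@np.array([-np.cos(an)*np.cos(ep),np.sin(an)*np.cos(ep),np.sin(ep)])
def f(k): a=ax(k);return np.concatenate([(proj(C,G-a*(k[2]+d))-uv)*w for C,d,uv,w in obs]+[[k[1]*40,(k[2]-55)/8]])
r=least_squares(f,[1.3,0,55]);print('ang',np.degrees(r.x[0]),'eps',np.degrees(r.x[1]),'gz',r.x[2]);print(f(r.x)[:10].reshape(-1,2));print('axis',ax(r.x))
E
```

```text
ang 83.18747600113458 eps 1.1680435435689438 gz 57.35646677667998
[[-0.35 -0.62]
 [ 0.31 -0.16]
 [ 0.36  0.53]
 [ 0.01 -0.3 ]
 [ 0.4   0.78]]
axis [-0.01  0.12  0.99]
```

```bash
cat >> ik.py <<'E'
ANG,GZ,HEAD=83,56,np.radians(25)
AT=np.array([-np.cos(np.radians(ANG)),np.sin(np.radians(ANG)),0])
def probe_now(P,Q):
    a=Q@AT;return P-Q[:,0]*19-a*GZ,a
def dp(t,d,x,dy=0): 
    p,R=dockpose(t,d,HEAD,ANG,x,GZ);return p+yawR(YD)@np.array([0,dy,0.]),R@HALF
def steps(L,dy=0):
    P,Q,s=cur();q=np.array(s['joints']);o,a=probe_now(P,Q);t=yawR(YD).T@(o-110*a-D0);ad=yawR(YD).T@a
    print('tip dock',t.round(1),'axis',ad.round(3),'F',np.round(s['wrist_force'],1),'gap',round(s['finger_gap'],1),'t',s['time_s'])
    for l in L:
        p,R=dp(*l,dy);q2,e1,e2=ik(p,R,q)
        print(l,(Q.T@(p-P)).round(1).tolist(),np.degrees(Rn.from_matrix(Q.T@R).as_rotvec()).round(1).tolist(),'dq',np.abs(q2-q).max().round(2),'e',round(e1,1));q=q2
E
python3 - <<'E'
from ik import *
steps([(8,-72,-55),(16,-65,-50),(25,-55,-40)])
E
```

```text
tip dock [-112.4  -20.5  197.8] axis [-0.005  0.138  0.99 ] F [ 0.3 -0.4 -1.9] gap 25.3 t 18.45
(8, -72, -55) [30.2, 5.8, 17.6] [3.9, -0.7, 10.4] dq 0.18 e 0.0
(16, -65, -50) [15.9, -5.3, 8.4] [0.3, -1.0, 17.5] dq 0.17 e 0.0
(25, -55, -40) [5.5, -23.0, -0.6] [-4.0, -0.9, 25.6] dq 0.19 e 0.0
```

>>> carry_out(
  increments=[
    {"linear":[0,0,0],"rot":[-0.5,-0.1,3.5],"jaw":0},
    {"linear":[1,-3,0],"rot":[-1,-0.2,7],"jaw":0},
    {"linear":[1,-5,0],"rot":[-1.6,-0.3,10.5],"jaw":0},
    {"linear":[2,-8,0],"rot":[-2.2,-0.5,14],"jaw":0},
    {"linear":[3,-12,0],"rot":[-2.8,-0.6,18],"jaw":0},
    {"linear":[4,-17,0],"rot":[-3.4,-0.8,22],"jaw":0},
    {"linear":[5.5,-23,-0.6],"rot":[-4,-0.9,25.6],"jaw":0},
    {"linear":[5.5,-23,-0.6],"rot":[-4,-0.9,25.6],"jaw":0},
    {"linear":[5.5,-23,-0.6],"rot":[-4,-0.9,25.6],"jaw":0},
  ],
  grip_force=55,
)

```text
time_s: 19.35
position: [504.4, -176.2, 335.3]
eef_rot: [0.701, 0.627, 0.102, 0.323]
wrist_force: [-1.3, -0.5, -0.7]
finger_gap: 24.8
```

```bash
python3 - <<'E'
from ik import *
np.set_printoptions(precision=1,suppress=True)
P,Q,s=cur();o,a=probe_now(P,Q);im=snap('side');im2=snap('top');S,T=cam('side'),cam('top')
print('side pred tip,collar,end',proj(S,o-110*a),proj(S,o),proj(S,o+91*a),'top',proj(T,o-110*a),proj(T,o),proj(T,o+91*a))
for c in ('side','top'): print(c,[(n,[(np.round(x['xy'],1).tolist(),round(x['p'],2)) for x in robot.place_of(n,c)][:1]) for n in ('probe_tip','probe')])
for C,uv,I in ((S,0,im),(T,0,im2)):
    for z in (-110,0,91): cv2.circle(I,tuple(int(round(v)) for v in proj(C,o+a*z)),1,(0,0,255),-1)
    cv2.circle(I,tuple(int(round(v)) for v in proj(C,D0+[0,0,125.])),1,(0,255,0),-1)
cv2.imwrite('pics/m8.png',np.hstack([cv2.resize(im[130:250,280:360],(400,600),interpolation=2),cv2.resize(im2[195:270,350:400],(400,600),interpolation=2)]))
steps([(25,-40,-15),(25,-30,9),(25,-12,9),(25,5,9),(25,20,9),(25,33,9)])
E
```

```text
side pred tip,collar,end [313.5 209.1] [329.3 177.2] [343.1 149.4] top [379.8 233.9] [387.2 245. ] [394.1 255.3]
side [('probe_tip', [([312.7, 211.5], 0.91)]), ('probe', [([324.8, 174.3], 0.91)])]
top [('probe_tip', []), ('probe', [([386.6, 245.2], 0.58)])]
tip dock [-39.8  -0.2 180.7] axis [-0.4  0.   0.9] F [-0.3  0.7 -1.5] gap 25.2 t 19.65
(25, -40, -15) [17.2, -22.8, 7.3] [0.1, 0.0, -0.0] dq 0.05 e 0.0
(25, -30, 9) [35.0, -40.0, 15.3] [0.1, 0.0, -0.0] dq 0.04 e 0.0
(25, -12, 9) [30.3, -57.0, 11.8] [0.1, 0.0, -0.0] dq 0.04 e 0.0
(25, 5, 9) [25.8, -73.1, 8.5] [0.1, 0.0, -0.0] dq 0.04 e 0.0
(25, 20, 9) [21.8, -87.2, 5.6] [0.1, 0.0, -0.0] dq 0.03 e 0.0
(25, 33, 9) [18.4, -99.5, 3.0] [0.1, 0.0, -0.0] dq 0.03 e 0.0
```

View pics/m8.png

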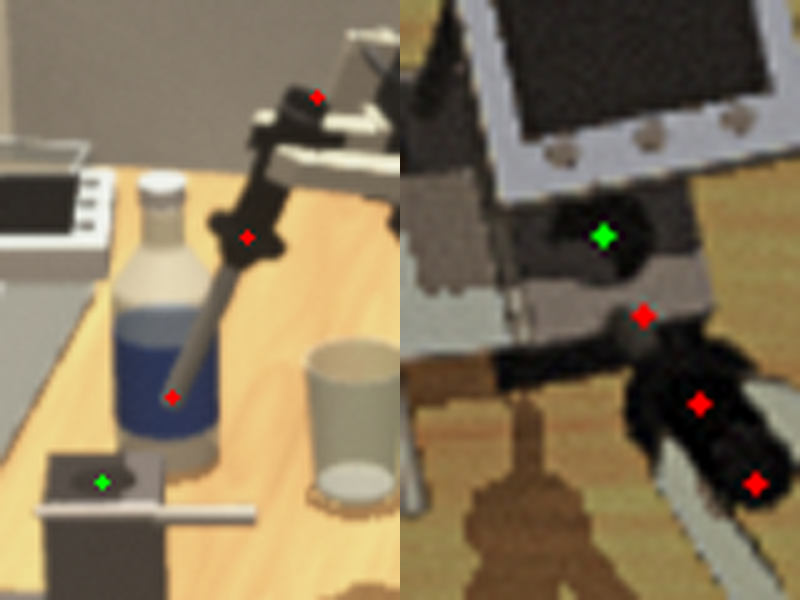

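The red model points (tip, collar, handle end) lie on the probe in both views, and the green point lies on the well at (102,482) / (603,235). I lead in at 25°. That's 11 views used, so the last is kept for the end.

>>> carry_out(
  increments=[
    {"linear":[9,-12,4],"rot":[0,0,0],"jaw":0},
    {"linear":[17,-23,7],"rot":[0,0,0],"jaw":0},
    {"linear":[26,-31,11],"rot":[0,0,0],"jaw":0},
    {"linear":[35,-40,15],"rot":[0,0,0],"jaw":0},
    {"linear":[32.6,-48.5,13.5],"rot":[0,0,0],"jaw":0},
    {"linear":[30.3,-57,11.8],"rot":[0,0,0],"jaw":0},
    {"linear":[30.3,-57,11.8],"rot":[0,0,0],"jaw":0},
  ],
)

```text
time_s: 20.35
position: [552.3, -168.4, 291.0]
eef_rot: [0.701, 0.627, 0.102, 0.323]
wrist_force: [-0.2, -0.7, -1.3]
finger_gap: 25.2
```

```bash
python3 - <<'E'
from ik import *
np.set_printoptions(precision=1,suppress=True)
P,Q,s=cur();o,a=probe_now(P,Q);im=snap('side','l1.png');S,T=cam('side'),cam('top')
print('side pred tip,collar',proj(S,o-110*a),proj(S,o),[(n,[(np.round(x['xy'],1).tolist(),round(x['p'],2)) for x in robot.place_of(n,'side')][:1]) for n in ('probe_tip','probe')])
steps([(25,5,9),(25,20,9),(25,33,9)])
E
```

```text
side pred tip,collar [297.2 222.6] [312.3 191.6] [('probe_tip', [([297.1, 225.0], 0.84)]), ('probe', [([293.7, 225.5], 0.68)])]
tip dock [  9.   -0.4 137.1] axis [-0.4  0.   0.9] F [ 0.6 -0.4 -1.8] gap 25.0 t 20.5
(25, 5, 9) [-4.2, -16.1, -3.4] [0.1, 0.0, -0.0] dq 0.04 e 0.0
(25, 20, 9) [-8.2, -30.3, -6.4] [0.1, 0.0, -0.0] dq 0.03 e 0.0
(25, 33, 9) [-11.6, -42.6, -8.9] [0.1, 0.0, -0.0] dq 0.03 e 0.0
```

>>> carry_out(
  increments=[
    {"linear":[-3,-8,-2],"rot":[0,0,0],"jaw":0},
    {"linear":[-5,-16,-3.5],"rot":[0,0,0],"jaw":0},
    {"linear":[-7,-23,-5],"rot":[0,0,0],"jaw":0},
    {"linear":[-9,-30,-6.5],"rot":[0,0,0],"jaw":0},
    {"linear":[-9,-30,-6.5],"rot":[0,0,0],"jaw":0},
    {"linear":[-9,-30,-6.5],"rot":[0,0,0],"jaw":0},
  ],
)

```text
time_s: 21.1
position: [551.7, -168.9, 260.3]
eef_rot: [0.702, 0.627, 0.101, 0.323]
wrist_force: [0.5, 0.3, -1.3]
finger_gap: 25.0
```

```bash
python3 - <<'E'
from ik import *
np.set_printoptions(precision=1,suppress=True)
P,Q,s=cur();o,a=probe_now(P,Q);im=snap('side','l2.png');S=cam('side')
print('side pred tip,collar',proj(S,o-110*a),proj(S,o),[(n,[(np.round(x['xy'],1).tolist(),round(x['p'],2)) for x in robot.place_of(n,'side')][:2]) for n in ('probe_tip','probe')])
steps([(25,33,9),(22,42,9),(18,52,9),(15,62,9),(12,68,8),(8,75,5),(4,80,2),(0,85,0)])
E
```

```text
side pred tip,collar [297.8 231.7] [312.8 201.3] [('probe_tip', [([297.2, 234.9], 0.92)]), ('probe', [([312.1, 200.8], 0.89)])]
tip dock [  8.3  -0.5 105.4] axis [-0.4  0.   0.9] F [-0.  -0.4 -1.3] gap 24.7 t 21.25
(25, 33, 9) [-2.7, -12.8, -2.4] [0.1, 0.0, -0.0] dq 0.03 e 0.0
(22, 42, 9) [2.6, -21.5, -0.1] [1.5, -0.3, -2.7] dq 0.05 e 0.0
(18, 52, 9) [10.2, -31.9, 3.3] [3.4, -0.7, -6.3] dq 0.07 e 0.0
(15, 62, 9) [15.2, -42.6, 5.2] [4.7, -0.8, -9.0] dq 0.05 e 0.0
(12, 68, 8) [20.4, -49.7, 7.5] [6.0, -1.0, -11.7] dq 0.05 e 0.0
(8, 75, 5) [25.9, -58.2, 9.9] [7.8, -1.0, -15.3] dq 0.07 e 0.0
(4, 80, 2) [31.8, -65.7, 12.5] [9.5, -0.9, -18.9] dq 0.07 e 0.0
(0, 85, 0) [38.4, -74.2, 15.3] [11.3, -0.8, -22.5] dq 0.07 e 0.0
```

The tip is 20 mm below the block's top with no contact force, so it is in the bore. I continue down while reducing the tilt.

>>> carry_out(
  increments=[
    {"linear":[-1.5,-7,-1.3],"rot":[0,0,0],"jaw":0},
    {"linear":[-2.5,-12.8,-2.4],"rot":[0,0,0],"jaw":0},
    {"linear":[0,-17,-1.2],"rot":[0.8,-0.1,-1.3],"jaw":0},
    {"linear":[2.6,-21.5,0],"rot":[1.5,-0.3,-2.7],"jaw":0},
    {"linear":[6.4,-26.7,1.6],"rot":[2.4,-0.5,-4.5],"jaw":0},
    {"linear":[10.2,-32,3.3],"rot":[3.4,-0.7,-6.3],"jaw":0},
    {"linear":[12.7,-37.2,4.2],"rot":[4,-0.7,-7.6],"jaw":0},
    {"linear":[15.2,-42.6,5.2],"rot":[4.7,-0.8,-9],"jaw":0},
    {"linear":[15.2,-42.6,5.2],"rot":[4.7,-0.8,-9],"jaw":0},
  ],
)

```text
time_s: 22.15
position: [580.5, -164.3, 225.5]
eef_rot: [0.7, 0.647, 0.159, 0.258]
wrist_force: [-0.1, 0.0, -0.9]
finger_gap: 24.9
```

```bash
python3 - <<'E'
from ik import *
np.set_printoptions(precision=1,suppress=True)
P,Q,s=cur();o,a=probe_now(P,Q);im=snap('side','l3.png');S=cam('side')
print('collar',proj(S,o),[(n,[(np.round(x['xy'],1).tolist(),round(x['p'],2)) for x in robot.place_of(n,'side')][:2]) for n in ('probe_tip','probe')])
steps([(12,68,8),(8,75,5),(4,80,2),(0,85,0)])
E
```

```text
collar [306.5 212.3] [('probe_tip', []), ('probe', [([304.7, 210.7], 0.65)])]
tip dock [ 8.9  0.  63. ] axis [-0.3  0.   1. ] F [-0.1  0.3 -1.8] gap 24.8 t 22.3
(12, 68, 8) [6.3, -6.0, 2.8] [1.3, -0.2, -2.7] dq 0.05 e 0.0
(8, 75, 5) [13.1, -13.4, 5.8] [3.1, -0.2, -6.3] dq 0.07 e 0.0
(4, 80, 2) [20.1, -19.6, 8.8] [4.8, -0.2, -9.9] dq 0.07 e 0.0
(0, 85, 0) [27.9, -26.7, 12.2] [6.5, -0.0, -13.5] dq 0.07 e 0.0
```

>>> carry_out(
  increments=[
    {"linear":[3,-3,1.4],"rot":[0.6,-0.1,-1.3],"jaw":0},
    {"linear":[6.3,-6,2.8],"rot":[1.3,-0.2,-2.7],"jaw":0},
    {"linear":[9.7,-9.7,4.3],"rot":[2.2,-0.2,-4.5],"jaw":0},
    {"linear":[13.1,-13.4,5.8],"rot":[3.1,-0.2,-6.3],"jaw":0},
    {"linear":[16.6,-16.5,7.3],"rot":[4,-0.2,-8.1],"jaw":0},
    {"linear":[20.1,-19.6,8.8],"rot":[4.8,-0.2,-9.9],"jaw":0},
    {"linear":[24,-23,10.5],"rot":[5.7,-0.1,-11.7],"jaw":0},
    {"linear":[28,-26.7,12.2],"rot":[6.5,0,-13.5],"jaw":0},
    {"linear":[28,-26.7,12.2],"rot":[6.5,0,-13.5],"jaw":0},
  ],
)

```text
time_s: 23.2
position: [614.5, -159.3, 204.2]
eef_rot: [0.688, 0.662, 0.248, 0.165]
wrist_force: [0.3, 0.1, -1.5]
finger_gap: 25.1
```

```bash
python3 - <<'E'
from ik import *
np.set_printoptions(precision=1,suppress=True)
P,Q,s=cur();o,a=probe_now(P,Q);im=snap('side','l4.png');im2=snap('top','l4t.png');S,T=cam('side'),cam('top')
print('pred collar',proj(S,o),proj(T,o),[(c,[(np.round(x['xy'],1).tolist(),round(x['p'],2)) for x in robot.place_of('probe',c)][:2]) for c in ('side','top')])
print('well side',proj(S,D0+[0,0,125.]),'ext',[(x['extent'],x['p']) for x in robot.look_for('probe','side')][:2],'pred ext end',proj(S,o+91*a))
# handle edges in side image: dark columns per row
g=cv2.cvtColor(im,cv2.COLOR_BGR2GRAY)
print(g[176:222:3,290:318])
steps([(0,95,0),(0,103,0),(0,108,0),(0,111,0)])
E
```

```text
pred collar [299.9 218. ] [376.1 221.9] [('side', []), ('top', [([377.0, 222.7], 0.59), ([188.1, 243.2], 0.51)])]
well side [300.3 225.7] ext [([291.3, 188.4, 305.0, 225.4], 0.79), ([326.6, 370.1, 350.6, 384.5], 0.65)] pred ext end [298.9 189.5]
[[ 81  84  82  95 167 219 217 213 222 237 239 219 163 193 207 207 205 202
  145 119 130 119 102  82  77  82  87  87]
 [201 202 202 202 201 201 201 202 201 201 195 159 165 199 209 211 208 197
  159 119 114 117 116 114  91  55  44  50]
 [130 130 130 129 130 130 132 129 130 130 129 124 186 209 210 202 200 200
  198 145 118 116 116 116 111  71  41  34]
 [129 129 128 129 129 129 128 128 129 133 137 160 199 201 198 199 202 204
  202 172 125 114 119 146 192 183 125  64]
 [162 161 162 158 134 124 121 117 128 139 157 181 177 184 195 202 203 207
  210 208 179 171 199 218 224 191 187 159]
 [162 164 155  98  48  35  35  34  36  36  35  42  86 144 209 226 232 235
  233 221 204 194 169 158 135 123 119 117]
 [162 162 150 109  65  53  51  52  53  50  50  50  63  85  79  69  56  46
   40  38  52 103 120 130 140 162 182 204]
 [151 126 109  76  45  33  36  34  
[... 649 characters left out ...]
  52  53  52  52]
 [213 206 177 118  81  51  37  36  36  36  35  36  35  36  41  44  46  51
   53  53  52  53  53  53  53  53  53  53]
 [206 125  51  38  38  38  38  37  37  38  35  37  37  37  39  40  43  75
  102 111 107 104 101 103 106 107 109 112]
 [104  85  72  64  55  47  39  36  36  37  38  36  38  45  61  73  78  80
   82  82  82  83  89 115 125 126 124 122]]
tip dock [-0.   0.2 39.8] axis [-0. -0.  1.] F [ 0.2  0.8 -0.6] gap 24.7 t 23.45
(0, 95, 0) [1.3, -9.8, 0.1] [-0.0, -0.0, -0.1] dq 0.02 e 0.0
(0, 103, 0) [2.3, -17.7, 0.1] [-0.0, -0.0, -0.1] dq 0.02 e 0.0
(0, 108, 0) [2.9, -22.7, 0.1] [-0.0, -0.0, -0.1] dq 0.01 e 0.0
(0, 111, 0) [3.2, -25.6, 0.1] [-0.0, -0.0, -0.1] dq 0.01 e 0.0
```

Upright and inside the bore with no contact: collar at column 299.2 against a target of 299.7. I lower slowly with a 1° correction, watching the force.

```bash
python3 - <<'E'
from ik import *
steps([(1,90,1),(1,95,1),(1,99,1),(1,103,1),(1,106,1)])
E
```

```text
tip dock [-0.   0.2 39.8] axis [-0.001 -0.001  1.   ] F [ 0.2  0.8 -0.6] gap 24.7 t 23.45
(1, 90, 1) [-1.0, -4.7, -0.7] [-0.5, -0.1, 0.9] dq 0.03 e 0.0
(1, 95, 1) [-0.4, -9.7, -0.7] [-0.5, -0.1, 0.9] dq 0.01 e 0.0
(1, 99, 1) [0.1, -13.7, -0.7] [-0.5, -0.1, 0.9] dq 0.01 e 0.0
(1, 103, 1) [0.6, -17.6, -0.7] [-0.5, -0.1, 0.9] dq 0.01 e 0.0
(1, 106, 1) [0.9, -20.6, -0.7] [-0.5, -0.1, 0.9] dq 0.01 e 0.0
```

>>> carry_out(
  increments=[
    {"linear":[-1,-2.5,-0.7],"rot":[-0.5,0,0.9],"jaw":0},
    {"linear":[-1,-4.7,-0.7],"rot":[-0.5,0,0.9],"jaw":0},
    {"linear":[-0.7,-7.2,-0.7],"rot":[-0.5,0,0.9],"jaw":0},
    {"linear":[-0.4,-9.7,-0.7],"rot":[-0.5,0,0.9],"jaw":0},
    {"linear":[0,-12,-0.7],"rot":[-0.5,0,0.9],"jaw":0},
    {"linear":[0.2,-14,-0.7],"rot":[-0.5,0,0.9],"jaw":0},
    {"linear":[0.2,-14,-0.7],"rot":[-0.5,0,0.9],"jaw":0},
    {"linear":[0.2,-14,-0.7],"rot":[-0.5,0,0.9],"jaw":0},
  ],
)

```text
time_s: 24.25
position: [612.2, -159.7, 189.6]
eef_rot: [0.689, 0.662, 0.242, 0.172]
wrist_force: [0.5, -0.5, -1.9]
finger_gap: 24.9
```

```bash
python3 - <<'E'
from ik import *
steps([(1,103,1),(1,106,1),(1,108,1),(1,110,1),(1,112,1)])
E
```

```text
tip dock [ 1.3 -0.1 25.7] axis [-0.019  0.     1.   ] F [ 0.5 -0.5 -1.9] gap 24.9 t 24.25
(1, 103, 1) [0.3, -3.7, -0.1] [0.1, -0.1, -0.1] dq 0.01 e 0.0
(1, 106, 1) [0.6, -6.7, -0.1] [0.1, -0.1, -0.1] dq 0.01 e 0.0
(1, 108, 1) [0.8, -8.6, -0.1] [0.1, -0.1, -0.1] dq 0.0 e 0.0
(1, 110, 1) [1.0, -10.6, -0.1] [0.1, -0.1, -0.1] dq 0.0 e 0.0
(1, 112, 1) [1.2, -12.6, -0.1] [0.1, -0.1, -0.1] dq 0.0 e 0.0
```

>>> carry_out(
  increments=[
    {"linear":[0.2,-2,0],"rot":[0,0,0],"jaw":0},
    {"linear":[0.3,-3.7,0],"rot":[0,0,0],"jaw":0},
    {"linear":[0.5,-5,0],"rot":[0,0,0],"jaw":0},
    {"linear":[0.6,-6.7,0],"rot":[0,0,0],"jaw":0},
    {"linear":[0.6,-6.7,0],"rot":[0,0,0],"jaw":0},
  ],
)

```text
time_s: 24.75
position: [612.1, -159.8, 182.6]
eef_rot: [0.689, 0.662, 0.242, 0.172]
wrist_force: [0.7, -1.3, -2.2]
finger_gap: 24.8
```

```bash
python3 - <<'E'
from ik import *
steps([(1,108,1),(1,110,1),(1,112,1),(1,114,1)])
im=snap('side','l5.png');g=cv2.cvtColor(im,cv2.COLOR_BGR2GRAY);print(g[190:232:2,288:312])
E
```

```text
tip dock [ 1.2 -0.1 18.7] axis [-0.018  0.     1.   ] F [ 0.7 -1.3 -2.2] gap 24.8 t 24.75
(1, 108, 1) [0.2, -1.7, -0.0] [0.0, -0.1, -0.0] dq 0.0 e 0.0
(1, 110, 1) [0.4, -3.7, -0.1] [0.0, -0.1, -0.0] dq 0.0 e 0.0
(1, 112, 1) [0.6, -5.6, -0.1] [0.0, -0.1, -0.0] dq 0.0 e 0.0
(1, 114, 1) [0.8, -7.6, -0.1] [0.0, -0.1, -0.0] dq 0.0 e 0.0
[[163 163 164 163 163 162 162 163 155 141 148 203 218 214 166 147 162 172
  184 189 188 186 147 118]
 [163 164 163 164 163 163 162 156 140 177 209 220 218 211 158 126 117 113
  115 113 114 116 108 104]
 [164 163 163 163 162 164 161 143 175 207 215 213 208 201 148 102  92  94
   97  99 101 102 102 106]
 [163 163 163 164 164 159 129  86  84  68  59  57  57  63  57  68  87  99
  105 118 148 163 196 215]
 [164 163 162 163 159 136 127  74  40  38  36  37  35  35  36  75 177 212
  220 230 233 233 221 209]
 [163 164 161 142 134 167 146  84  53  48  49  49  49  50  54  86 178 186
  165 141 105  81  62  62]
 [163 171 156 144 164 169 141  77  43  43  44  47  40  42  37  37  44  42
   39  40  38  40  48  65]
 [167 155 152 193 154 106  81  51  37  36  36  35  35  35  
[... 655 characters left out ...]
14 212 210 208 208 204 148  72  39  36  38  35  37  36  42  81 106
  113 114 112 112 106 103]
 [212 185 165 158 157 158 153 105  55  38  37  37  36  35  37  39  62  94
   98  97  99 100 100 101]
 [209 150  94  79  68  53  43  38  39  36  36  37  37  37  35  36  38  45
   49  61  77  82  87 104]
 [197 130  86  77  54  40  38  37  38  37  37  37  37  37  37  37  39  43
   41  47  92 123 132 130]
 [186 120  84  78  59  43  39  38  37  38  39  38  37  39  39  38  38  38
   41  60 112 112 107 103]
 [161 102  81  80  77  75  68  63  59  49  46  44  45  43  47  49  60  67
   76  78  81  81  82  81]
 [157 127 136 140 130 135 139 140 139 138 136 138 139 149 152 156 174 178
  176 175 176 178 181 158]]
```

>>> carry_out(
  increments=[
    {"linear":[0.1,-0.9,0],"rot":[0,0,0],"jaw":0},
    {"linear":[0.2,-1.8,0],"rot":[0,0,0],"jaw":0},
    {"linear":[0.3,-2.8,0],"rot":[0,0,0],"jaw":0},
    {"linear":[0.4,-3.7,0],"rot":[0,0,0],"jaw":0},
    {"linear":[0.4,-3.7,0],"rot":[0,0,0],"jaw":0},
  ],
)

```text
time_s: 25.3
position: [612.4, -159.5, 181.3]
eef_rot: [0.689, 0.661, 0.24, 0.174]
wrist_force: [-2.7, 3.4, 13.3]
finger_gap: 24.8
```

```bash
python3 - <<'E'
from ik import *
steps([(1,112,1),(1,114,1)])
E
```

```text
tip dock [ 2.4  0.2 17.3] axis [-0.024 -0.     1.   ] F [-2.7  3.4 13.3] gap 24.8 t 25.3
(1, 112, 1) [0.1, -4.4, -0.0] [0.2, -0.2, -0.3] dq 0.01 e 0.0
(1, 114, 1) [0.3, -6.4, -0.0] [0.2, -0.2, -0.3] dq 0.0 e 0.0
```

13 N up with little side force suggests the collar is on the block. I use the last view to check the seat before releasing.

```bash
python3 - <<'E'
from ik import *
im=snap('side','l6.png');im2=snap('top','l6t.png');S,T=cam('side'),cam('top');P,Q,s=cur();print(P,s['wrist_force'])
c=D0+[0,0,125.]
print('seated collar bottom/top/end side',proj(S,c).round(1),proj(S,c+[0,0,6]).round(1),proj(S,c+[0,0,91]).round(1),'top end',proj(T,c+[0,0,91]).round(1))
cv2.imwrite('pics/m9.png',np.hstack([cv2.resize(im[175:240,275:327],(480,600),interpolation=cv2.INTER_CUBIC),cv2.resize(im2[200:260,350:382],(320,600),interpolation=cv2.INTER_CUBIC)]))
E
```

```text
[ 612.40142664 -159.51909723  181.33024988] [-2.76473716  3.4250249  12.85050401]
seated collar bottom/top/end side [300.3 225.7] [300.3 223.9] [299.4 197.7] top end [378.6 218. ]
```

View pics/m9.png

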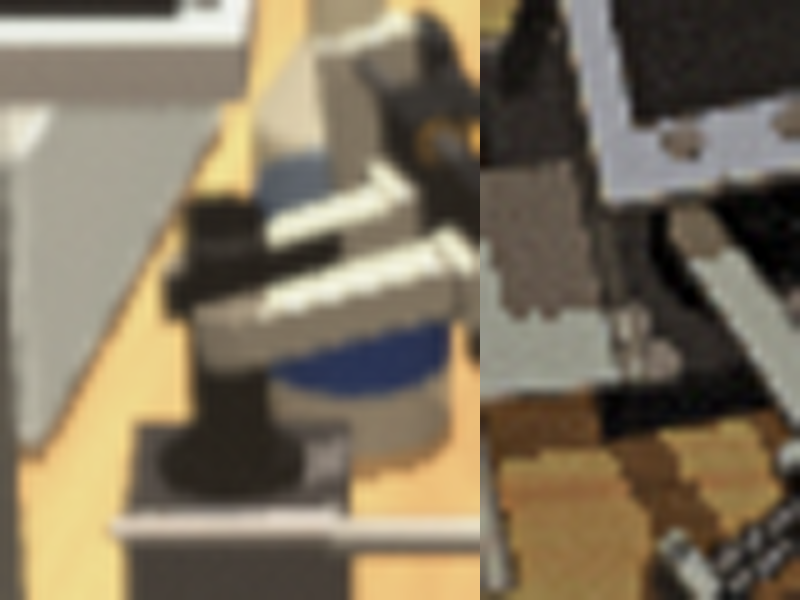

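The collar appears on the block, with no gap at (230,480) and the handle end at row 195, as predicted for a seated probe. To be sure it isn't the cone on the rim, I ease sideways along the force under light downward pressure.

```bash
python3 - <<'E'
from ik import *
P,Q,s=cur()
for d in ([0,0,-2.5],[-1.2,1.5,-2.5],[1.2,-1.5,-2.5],[0,0,0]): print(d,(Q.T@np.array(d)).round(1).tolist())
E
```

```text
[0, 0, -2.5] [0.3, -2.5, -0.0]
[-1.2, 1.5, -2.5] [0.1, -2.5, -1.9]
[1.2, -1.5, -2.5] [0.4, -2.5, 1.9]
[0, 0, 0] [0.0, 0.0, 0.0]
```

>>> carry_out(
  increments=[
    {"linear":[0.2,-2.5,-1],"rot":[0,0,0],"jaw":0},
    {"linear":[0.1,-2.5,-1.9],"rot":[0,0,0],"jaw":0},
    {"linear":[0.1,-2.5,-1.9],"rot":[0,0,0],"jaw":0},
    {"linear":[0.1,-2.5,-1.9],"rot":[0,0,0],"jaw":0},
  ],
)

```text
time_s: 25.8
position: [611.9, -158.8, 181.1]
eef_rot: [0.69, 0.661, 0.238, 0.176]
wrist_force: [0.6, -0.6, 11.9]
finger_gap: 25.0
```

```bash
python3 - <<'E'
from ik import *
P,Q,s=cur();print(P,s['wrist_force'],s['torque'])
E
```

```text
[ 611.92663351 -158.77253161  181.14908013] [ 0.59150012 -0.56918819 11.91920073] [ 0.48935003 -1.16478261 -0.10759682]
```

The side force vanished and the height did not change (181.1), so the collar is flat on the block. I release and back straight out.

>>> carry_out(
  increments=[
    {"linear":[0,0.5,0],"rot":[0,0,0],"jaw":0.26},
    {"linear":[0,0.5,0],"rot":[0,0,0],"jaw":0.3},
    {"linear":[0,0.5,0],"rot":[0,0,0],"jaw":0.4},
    {"linear":[0,0.5,0],"rot":[0,0,0],"jaw":0.5},
    {"linear":[0,0.5,0],"rot":[0,0,0],"jaw":0.5},
    {"linear":[0,0.5,0],"rot":[0,0,0],"jaw":0.5},
  ],
  grip_force=5,
)

```text
time_s: 26.4
position: [611.9, -158.7, 181.6]
eef_rot: [0.69, 0.661, 0.238, 0.176]
wrist_force: [-0.6, -0.5, -0.1]
finger_gap: 46.1
```

```bash
python3 - <<'E'
from ik import *
P,Q,s=cur();print(P,s['wrist_force'],s['finger_gap'],'up',Q.T@[0,0,1.])
E
```

```text
[ 611.94954863 -158.70215625  181.56452144] [-0.62409014 -0.50108154 -0.12197559] 46.12507141253986 up [-0.09614378  0.99527842  0.01331288]
```

>>> carry_out(
  increments=[
    {"linear":[-15,0,0],"rot":[0,0,0],"jaw":0.5},
    {"linear":[-35,0,0],"rot":[0,0,0],"jaw":0.5},
    {"linear":[-60,0,0],"rot":[0,0,0],"jaw":0.5},
    {"linear":[-90,5,0],"rot":[0,0,0],"jaw":0.5},
    {"linear":[-115,15,0],"rot":[0,0,0],"jaw":0.5},
    {"linear":[-135,40,0],"rot":[0,0,0],"jaw":0.5},
    {"linear":[-145,60,0],"rot":[0,0,0],"jaw":0.5},
    {"linear":[-145,60,0],"rot":[0,0,0],"jaw":0.5},
    {"linear":[-145,60,0],"rot":[0,0,0],"jaw":0.5},
  ],
)

```text
time_s: 27.3
position: [496.3, -235.9, 255.0]
eef_rot: [0.69, 0.661, 0.238, 0.176]
wrist_force: [0.0, -0.2, -0.2]
finger_gap: 46.4
```

```bash
python3 - <<'E'
from ik import *
np.set_printoptions(precision=1,suppress=True)
P,Q,s=cur();print(P,s['wrist_force'],s['time_s'])
S,T=cam('side'),cam('top');c=D0+[0,0,125.]
a=snap('side','f.png');b=snap('top','ft.png')
print('seated pred side collar,end',proj(S,c),proj(S,c+[0,0,91]),'top',proj(T,c),proj(T,c+[0,0,91]))
for cc in ('side','top'):
    for n in ('probe','flap_grip','flavouring','tub','jug','water_bottle','beaker','eraser','spoon'): print(cc,n,[(np.round(x['xy'],1).tolist(),round(x['p'],2)) for x in robot.place_of(n,cc)][:2])
print([(x['extent'],x['p']) for x in robot.look_for('probe','side')][:2])
# change map against start, excluding tiny noise
for n,old in (('f.png','side0.png'),('ft.png','top0.png')):
    d=cv2.absdiff(cv2.GaussianBlur(cv2.imread('pics/'+n),(5,5),0),cv2.GaussianBlur(cv2.imread('pics/'+old),(5,5),0)).max(2)>40
    k,l,st,ce=cv2.connectedComponentsWithStats(d.astype(np.uint8));print(n,[r[:5].tolist() for r in st[1:] if r[4]>15])
g=cv2.cvtColor(a,cv2.COLOR_BGR2GRAY);print(g[192:232:3,286:314])
E
```

```text
[ 496.3 -235.9  255. ] [ 0.  -0.2 -0.2] 27.3
seated pred side collar,end [300.3 225.7] [299.4 197.7] top [375.2 223.6] [378.6 218. ]
side probe [([300.4, 227.5], 0.9), ([324.0, 234.1], 0.4)]
side flap_grip [([322.7, 230.1], 0.55)]
side flavouring [([253.5, 284.3], 0.82)]
side tub [([361.2, 302.5], 0.94)]
side jug []
side water_bottle [([313.5, 221.1], 0.76)]
side beaker [([349.7, 225.4], 0.66)]
side eraser []
side spoon [([385.4, 241.7], 0.6)]
top probe [([375.9, 222.0], 0.73)]
top flap_grip [([351.8, 253.4], 0.67)]
top flavouring [([325.4, 199.1], 0.6)]
top tub [([317.4, 291.5], 0.85)]
top jug [([188.5, 247.0], 0.95)]
top water_bottle [([457.0, 222.9], 0.92)]
top beaker [([450.1, 267.9], 0.68), ([214.9, 297.3], 0.32)]
top eraser [([216.2, 301.4], 0.46)]
top spoon [([265.3, 224.5], 0.68)]
[([328.0, 372.8, 349.0, 384.2], 0.67), ([290.9, 193.4, 305.1, 228.5], 0.57)]
f.png [[334, 5, 173, 377, 25314], [469, 8, 171, 284, 24334], [621, 17, 19, 30, 510], [453, 126, 7, 5, 28], [454, 132, 10, 17, 112], [437, 149, 19, 8, 93], [388, 151, 14, 10, 61], [376, 155, 18, 11, 117], [466, 155, 30, 25, 
[... 1810 characters left out ...]
209 210 212 212 214 212 210 208 202 125  52  39  38  38  39  38  37  45
   94  93  75  62  59  59  58  57  56  56]
 [213 214 214 212 207 206 204 203 199 126  56  39  39  38  39  38  38  46
   95 112 117 119 121 122 124 122 123 123]
 [214 214 209 151  96  79  70  54  47  42  38  38  39  39  39  38  38  38
   42  57  78 103 127 134 135 132 119 123]
 [214 211 190 123  84  69  49  42  41  40  38  40  38  40  39  38  40  38
   42  46  45  58 116 134 135 132 109 123]
 [212 208 161 101  82  81  75  67  59  48  43  42  41  41  42  42  44  45
   55  91 105 125 134 133 134 132 115 189]
 [208 211 199 192 197 198 194 196 198 199 199 196 195 194 194 200 202 203
  211 214 213 213 213 213 213 201 189 206]]
```

```bash
python3 -c "
from rig import robot
print(robot.finish_job())"
```

```text
the job is handed in; nothing more can be done
None
```

I opened the flap, moved the probe from its rest into the well and handed the job in at about 28 s of robot time. One collision with the hood happened on the way.

- **Flap:** I swung it by its lever to about 2.4 rad and let go. It stayed open in every later picture.
- **Probe:** I took it from the rest farthest to the robot's right and led it in at 25°. I straightened it with the stem about 85 mm deep, lowered it to contact and released.
- **Hood contact:** On the first lead-in at 15°, the fingers came down on the hood's front edge. The wrist force read about 54 N in total, and the probe pivoted in the grip. I backed off, re-measured the probe's angle and went in again at 25° without contact. The contact looked to be on the fingers, not the gripper's body, but I could not confirm that against the 40 N limit.

**Last checks:**
- At the seat the wrist read about 12 N straight up. Easing the probe sideways did not let it sink further.
- After release the probe stood upright with its collar at the predicted seat, to within about 2 px. One earlier reading of the collar's rim was about 1 px high, so flushness rests mainly on the contact test.
- A comparison with the start pictures showed changes only around the arm and its shadow, the dock and the emptied rest. In the last pictures the network missed the jug and eraser from the side and misplaced the spoon from the top. In the other camera each was still near where it started.

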